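# Line up bearing caps and scan them in

### The job

Three to five steel bearing caps lie about on the mat: line them up in an even row, each square on the painted stripe of its own colour with one end right up against the aluminium fence. When the row stands, take the scanner wand from its stand and, in the order red, yellow, green, blue, white (skipping colours that are missing), hold its beam still for about two seconds on the middle of each cap's barcode label from roughly 10 cm, without the wand touching a cap. Finally lay the wand back in its stand the way it lay, with the row still in order; keep the caps upright and leave everything else where it is.

Things in the scene. Friction and masses are not known exactly. Their poses are not given: they have to be found in the camera images.
- mat: Fixed black mat, 320 x 580 mm, 3 mm thick. Origin: centre of its underside; x points to an aluminium fence along the far edge, z up. Fence: 480 mm long, 25 mm high above the table, 14 mm thick, near face at x = +150 mm. Five painted stripes, 30 mm wide, run from x = +50 mm to the fence and over its top: red at y = +180 mm, yellow +90, green 0, blue -90, white -180.
- cap_red: Loose steel bearing cap, painted red on top, 0.4 to 0.7 kg (may be absent). Foot 70 mm long (x), 40 mm wide (y), 22 mm high; above it a middle part 46 x 40 mm up to 40 mm. Origin: centre of the underside; z up; same either way round. In the row it stands centred on its stripe, length along it, one end against the fence (mat x = +115 mm).
- label_red (a point): Centre of the white barcode label, 32 x 32 mm, on top of the red cap (41 mm above its origin); axes as the cap.
- cap_yellow: Loose steel bearing cap, painted yellow on top, 0.4 to 0.7 kg (may be absent). Foot 70 mm long (x), 40 mm wide (y), 22 mm high; above it a middle part 46 x 40 mm up to 40 mm. Origin: centre of the underside; z up; same either way round. In the row it stands centred on its stripe, length along it, one end against the fence (mat x = +115 mm).
- label_yellow (a point): Centre of the white barcode label, 32 x 32 mm, on top of the yellow cap (41 mm above its origin); axes as the cap.
- cap_green: Loose steel bearing cap, painted green on top, 0.4 to 0.7 kg (may be absent). Foot 70 mm long (x), 40 mm wide (y), 22 mm high; above it a middle part 46 x 40 mm up to 40 mm. Origin: centre of the underside; z up; same either way round. In the row it stands centred on its stripe, length along it, one end against the fence (mat x = +115 mm).
- label_green (a point): Centre of the white barcode label, 32 x 32 mm, on top of the green cap (41 mm above its origin); axes as the cap.
- cap_blue: Loose steel bearing cap, painted blue on top, 0.4 to 0.7 kg (may be absent). Foot 70 mm long (x), 40 mm wide (y), 22 mm high; above it a middle part 46 x 40 mm up to 40 mm. Origin: centre of the underside; z up; same either way round. In the row it stands centred on its stripe, length along it, one end against the fence (mat x = +115 mm).
- label_blue (a point): Centre of the white barcode label, 32 x 32 mm, on top of the blue cap (41 mm above its origin); axes as the cap.
- cap_white: Loose steel bearing cap, painted white on top, 0.4 to 0.7 kg (may be absent). Foot 70 mm long (x), 40 mm wide (y), 22 mm high; above it a middle part 46 x 40 mm up to 40 mm. Origin: centre of the underside; z up; same either way round. In the row it stands centred on its stripe, length along it, one end against the fence (mat x = +115 mm).
- label_white (a point): Centre of the white barcode label, 32 x 32 mm, on top of the white cap (41 mm above its origin); axes as the cap.
- wand: Loose scanner wand, 0.25 kg, lying in its stand: yellow bar 150 mm long (x), 32 mm wide (y), 32 mm high, black band in the middle where it is gripped; at its +x end a black head, 46 mm wide, from x = +60 to +116 mm, z = -10 to +46 mm, that looks forward and down. Origin: middle of the bar's underside; x towards the head, z up.
- lens (a point): Centre of the red scan window in the wand's head, at (103.6, 0, 2.4) mm in the wand's frame. Its x axis is the beam: forward and down, 45 degrees below the wand's x axis; its y axis is the wand's y.
- stand: Fixed stand, left or right of the mat: grey foot 150 x 90 x 8 mm, two black saddles 20 mm thick at x = -45 and +45 mm with seats 43 mm wide, 50 mm above the table, and cheeks flaring out up to 64 mm. Origin: centre of its underside. The wand lies in it with its origin at (0, 0, 50) mm, head to +x; the 70 mm between the saddles are free for fingers.
- bin: Fixed blue bin of steel pins, 150 x 90 x 50 mm, on the side of the mat that the stand is not. Origin: centre of its underside.
- puck: Bystander: brass test puck, 50 mm in diameter, 30 mm high, on the mat. Origin: centre of its underside.
- gear: Bystander: dark steel gear, 58 mm in diameter, 34 mm high, on the mat. Origin: centre of its underside.
- jar: Bystander: small jar with an orange label and black cap, 48 mm in diameter, 55 mm high, on the mat. Origin: centre of its underside.

How it is judged (in metres and radians):
On the way, in this order (a step that is already met when the one before it is completed fails the run):
1. all the caps that are there stand in the row, each square on the stripe of its own colour and up against the fence, released (x of cap_red in the frame of mat between 0.109 and 0.12 m and y of cap_red in the frame of mat between 0.172 and 0.188 m and z of each of cap_red, cap_yellow, cap_green, cap_blue, cap_white in the frame of mat below 0.008 m and angle between the x axis of each of cap_red, cap_yellow, cap_green, cap_blue, cap_white and the x axis of mat, either way round below 0.1 rad and angle between each of cap_red, cap_yellow, cap_green, cap_blue, cap_white's own z axis and vertical below 0.1 rad and linear speed of each of cap_red, cap_yellow, cap_green, cap_blue, cap_white below 0.02 m/s and contact force between each of cap_red, cap_yellow, cap_green, cap_blue, cap_white and the fingers below 0.1 N and x of cap_yellow in the frame of mat between 0.109 and 0.12 m and y of cap_yellow in the frame of mat between 0.082 and 0.098 m and x of cap_green in the frame of mat between 0.109 and 0.12 m and y of cap_green in the frame of mat between -0.008 and 0.008 m and x of cap_blue in the frame of mat between 0.109 and 0.12 m and y of cap_blue in the frame of mat between -0.098 and -0.082 m and x of cap_white in the frame of mat between 0.109 and 0.12 m and y of cap_white in the frame of mat between -0.188 and -0.172 m), for 0.2 s.
2. the wand's beam is held steady on the label of the red cap from 6 to 16 cm away (within 15 mm of the label's centre) (x of label_red in the frame of lens between 0.06 and 0.16 m and y of label_red in the frame of lens between -0.015 and 0.015 m and z of label_red in the frame of lens between -0.015 and 0.015 m), for 1.6 s.
3. the wand's beam is held steady on the label of the yellow cap from 6 to 16 cm away (within 15 mm of the label's centre) (x of label_yellow in the frame of lens between 0.06 and 0.16 m and y of label_yellow in the frame of lens between -0.015 and 0.015 m and z of label_yellow in the frame of lens between -0.015 and 0.015 m), for 1.6 s.
4. the wand's beam is held steady on the label of the green cap from 6 to 16 cm away (within 15 mm of the label's centre) (x of label_green in the frame of lens between 0.06 and 0.16 m and y of label_green in the frame of lens between -0.015 and 0.015 m and z of label_green in the frame of lens between -0.015 and 0.015 m), for 1.6 s.
5. the wand's beam is held steady on the label of the blue cap from 6 to 16 cm away (within 15 mm of the label's centre) (x of label_blue in the frame of lens between 0.06 and 0.16 m and y of label_blue in the frame of lens between -0.015 and 0.015 m and z of label_blue in the frame of lens between -0.015 and 0.015 m), for 1.6 s.
6. the wand's beam is held steady on the label of the white cap from 6 to 16 cm away (within 15 mm of the label's centre) (x of label_white in the frame of lens between 0.06 and 0.16 m and y of label_white in the frame of lens between -0.015 and 0.015 m and z of label_white in the frame of lens between -0.015 and 0.015 m), for 1.6 s.
At the end, for the whole second after the job is handed in: Each cap present: released, upright, within 8 mm of its stripe's centre line, 6 mm of the fence and 0.1 rad of square; the wand at rest in both saddles, head towards the stand's +x, within 20 mm along, 10 mm across and 0.12 rad (x of cap_red in the frame of mat between 0.109 and 0.12 m and y of cap_red in the frame of mat between 0.172 and 0.188 m and z of each of cap_red, cap_yellow, cap_green, cap_blue, cap_white in the frame of mat below 0.008 m and angle between the x axis of each of cap_red, cap_yellow, cap_green, cap_blue, cap_white and the x axis of mat, either way round below 0.1 rad and angle between each of cap_red, cap_yellow, cap_green, cap_blue, cap_white, wand's own z axis and vertical below 0.1 rad and linear speed of each of cap_red, cap_yellow, cap_green, cap_blue, cap_white, wand below 0.02 m/s and x of cap_yellow in the frame of mat between 0.109 and 0.12 m and y of cap_yellow in the frame of mat between 0.082 and 0.098 m and x of cap_green in the frame of mat between 0.109 and 0.12 m and y of cap_green in the frame of mat between -0.008 and 0.008 m and x of cap_blue in the frame of mat between 0.109 and 0.12 m and y of cap_blue in the frame of mat between -0.098 and -0.082 m and x of cap_white in the frame of mat between 0.109 and 0.12 m and y of cap_white in the frame of mat between -0.188 and -0.172 m and x of wand in the frame of stand between -0.02 and 0.02 m and y of wand in the frame of stand between -0.01 and 0.01 m and z of wand in the frame of stand between 0.045 and 0.056 m and x of lens in the frame of stand above 0.05 m and angle between the x axis of wand and the x axis of stand, either way round below 0.12 rad); the robot touches nothing.
It fails at once if a bystander (puck, gear or jar) is shoved away, over 5 cm (distance of any of puck, gear, jar from where it was at the start of the episode above 0.05 m).
It fails at once if a cap is tipped over (angle between any of cap_red, cap_yellow, cap_green, cap_blue, cap_white's own z axis and vertical above 0.7 rad).
It fails at once if the wand knocks against a cap (contact force between wand and cap_red above 1 N or contact force between wand and cap_yellow above 1 N or contact force between wand and cap_green above 1 N or contact force between wand and cap_blue above 1 N or contact force between wand and cap_white above 1 N).
Of cap_red, cap_yellow, cap_green, cap_blue, cap_white only 3 to 5 are there at a start; the rules pass over those that are not, and their reading is None.
At some moment in a run one of cap_red, cap_yellow, cap_green, cap_blue, cap_white may be knocked a few centimetres aside while the robot is not near it.
It also fails if it takes over 210 s, if anything falls off the work surface, if the arm or the gripper's body presses on something with over 40 N, if the wrist force passes 120 N, or if a joint passes its speed limit or range.

### The arm

A 6-joint arm with a two-finger parallel gripper is mounted at the origin on the work surface. World frame = base frame: x ahead of the robot, y to its left, z up, the work surface at z = 0. Lengths are in m, angles in degrees, forces in N, time in s.
With the tool pointing down it reaches from about 0.275 to 0.975 m from the base axis. Payload 8.4 kg.
Tool frame: the origin (TCP) lies at the centre of the arm's flange, where the gripper is bolted on; the fingertips stand 190 mm ahead of it and the grasp point (between the pads) lies 171 mm ahead of it; z points along the fingers, y is the line along which they close (so a half turn about z gives the same grasp; the last joint's range is limited). The gripper opens to 92 mm and grips with 3 to 60 N. Pads are 20 mm wide; open, the fingers measure 128 mm over their backs; the gripper's body (75 mm by 189 mm) begins 69 mm behind the grasp point.
Start: joints at [64.091, 20.225, 93.587, -0, 66.188, -0.138], TCP at [0.272, 0.563, 0.405] pointing down, gripper open.
Joint ranges: [-150.9, 150.9], [-52.94, 120.26], [3.33, 152.33], [-74.26, 254.26], [0, 154.13], [-172.89, 172.89]. Speed limits (degrees/s): [127.2, 127.2, 159.86, 180, 180, 180].

### API

Orientations are given as a 3x3 rotation matrix whose columns are the frame's x, y, z axes.
In Python, from cell import get_state, snapshot, hand_in gives the robot as it stands.
- The arm moves only by the shell command python3 -m creep 'ROWS' [FORCE]. ROWS is a JSON object of lists of equal length, an entry for each row: "delta_pos": the shift along the world's x, y, z in m, a list of three; "turn": the turn, a rotation vector about the world's x, y, z in degrees, a list of three; "fingers": the finger opening in m, from 0 to 0.0919. A call has exactly 5 rows; each row shifts and turns the commanded pose from where the row before left it; what a row does not reach is not made up. A row lasts 1/8 s, in which the tool goes at most 62.5 mm and 10.7 degrees, less where a joint would pass 70% of its speed; a pose out of reach is approached as far as the arm can. A call is refused whole if a number of a shift passes 0.0625 or a number of a turn 10.7, either way. A call with a gripper value outside its range is refused whole. The fingers move at their own pace and stop on an object; FORCE is the grip in N (left out, the last holds). Time passes only in rows, so rows that do not move let the fingers close, or fill a call up. It gives the time, the measured TCP pose, the force, the opening and the grip force at its end, in the units of the state.
- get_state(): the state, without advancing time (a new reading comes with each control period).
- snapshot(name): name is "scene" or "top" or "wrist"; returns a dict with "img" (384x512x3 uint8, blue, green, red), "fx", "fy", "cx", "cy" (pixels), "rvec" (rotation vector, rad) and "tvec" (3), from world to camera coordinates, as OpenCV has them. Camera axes: x right, y down, z forward; pixel columns grow to the right and rows downward; lengths in m; the calibration is good to about 2 mm. The wrist camera is an equidistant fisheye: a pixel r from the principal point sees the ray r / f radians off the axis. A picture is of the moment at which its call begins. There is no depth.
- hand_in(): hands the job in; it is judged then, once.
The state is a dict: "t": time; "qpos": joint angles; "dq": joint speeds; "joint_efforts": joint torques, N m; "eef_pos": TCP position; "tool_rot": TCP orientation; "contact_force": force on the tool from outside, world axes, zero at the start; "moment": the same for the moment, N m; "opening": finger opening in m; "grip_force": force on a finger pad.
Only numpy, scipy, OpenCV 4.12 (cv2) and the standard library are available. Lean on these libraries where they do the work, as an engineer would, in place of code of your own. Each camera call takes 0.05 s, during which the arm holds its last target. There are 200 camera calls.

## Working session

There is one attempt and no reset: what is moved stays moved. The work goes in short steps, Python scripts to look and compute and a shell command to move; the robot and the scene stay as the last step left them, time stands still between calls to the robot, and variables do not carry over. Pictures are saved under pics/ and viewed, at most 14 in all, crops included, and the job is handed in when it is done.

```bash
ls; mkdir -p pics; cat > h.py <<'E'
import numpy as np, cv2
from cell import get_state, snapshot, hand_in
def cam(s):
    R=cv2.Rodrigues(np.array(s["rvec"],float))[0]; t=np.array(s["tvec"],float).ravel()
    return R,-R.T@t
def ray(s,uv,fish=False):
    R,c=cam(s); uv=np.atleast_2d(uv).astype(float)
    x=(uv[:,0]-s["cx"])/s["fx"]; y=(uv[:,1]-s["cy"])/s["fy"]
    if fish:
        r=np.hypot(x,y)+1e-12; d=np.c_[x/r*np.sin(r),y/r*np.sin(r),np.cos(r)]
    else: d=np.c_[x,y,np.ones_like(x)]
    return c,d@R
def plane(s,uv,z,fish=False):
    c,d=ray(s,uv,fish); return c+d*((z-c[2])/d[:,2])[:,None]
def tri(obs):
    A=np.zeros((3,3));b=np.zeros(3)
    for c,d in obs:
        d=d.ravel()/np.linalg.norm(d);P=np.eye(3)-np.outer(d,d);A+=P;b+=P@c
    p=np.linalg.solve(A,b)
    return p
E
python3 - <<'E'
from h import *
for n in("scene","top","wrist"):
    s=snapshot(n);cv2.imwrite(f"pics/{n}0.png",s["img"]);R,c=cam(s)
    print(n,s["fx"],s["cx"],s["cy"],c.round(3),R.round(2).tolist())
st=get_state();print({k:np.round(v,3).tolist() for k,v in st.items()})
E
```

```text
pics
scene 489.62008116312694 260.20487423676906 184.37761758346275 [1.302 0.583 1.27 ] [[-0.58, 0.81, -0.02], [0.64, 0.45, -0.62], [-0.5, -0.37, -0.78]]
top 348.18910473078375 258.3120451577812 194.72826892249395 [0.46  0.012 1.01 ] [[0.03, -1.0, 0.02], [-1.0, -0.03, -0.08], [0.08, -0.02, -1.0]]
wrist 297.3186396354542 256.4556615058334 188.9513391660619 [0.197 0.599 0.385] [[0.44, 0.9, -0.0], [0.86, -0.42, 0.29], [0.26, -0.13, -0.96]]
{'t': 0.15, 'qpos': [64.094, 20.253, 93.615, 0.003, 66.189, -0.137], 'dq': [0.041, -0.091, -0.069, -0.037, -0.084, -0.036], 'joint_efforts': [0.0, -59.421, -33.447, 0.07, 0.021, -0.0], 'eef_pos': [0.272, 0.563, 0.404], 'tool_rot': [[-0.901, 0.435, -0.0], [0.435, 0.901, -0.001], [0.0, -0.001, -1.0]], 'contact_force': [-0.283, -0.112, -0.623], 'moment': [-0.043, 0.021, -0.009], 'grip_force': 0.0, 'opening': 0.092}
```

View pics/top0.png

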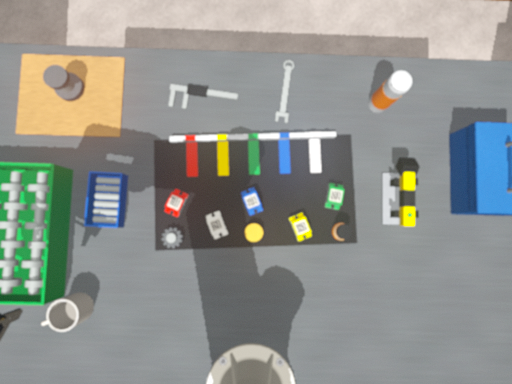

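View pics/scene0.png

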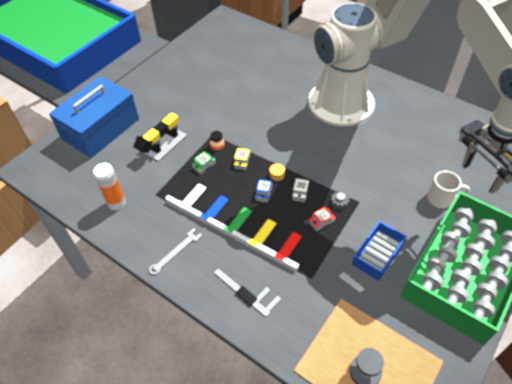

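The top view shows the mat spanning px (155,140) to (355,245), with the fence on the far side. All five caps are there: red (176,203), white (217,225), blue (252,202), yellow (301,228) and green (335,197). The puck is at (254,233), gear (172,238) and jar (339,232). The wand and stand are on the right at (408,190), head towards the fence side. The scene view agrees: red (320,215), white (300,190), blue (263,188), yellow (242,158), green (204,160).

```bash
python3 - <<'E'
from h import *
s=snapshot("top")
px=dict(fenceL=(172,138.5),fenceR=(335,134.5),red_st=(192.5,156),wh_st=(315.5,156),red=(176,203),white=(217,225),blue=(252,202),yellow=(301,228),green=(335,197),puck=(254,233),gear=(172,238),jar=(339,232),wand=(407,195),headend=(408,160),tail=(409,225))
H=dict(fenceL=.025,fenceR=.025,red_st=.003,wh_st=.003,wand=.082,headend=.08,tail=.08,puck=.03,gear=.03,jar=.055)
for k,v in px.items(): print(k,plane(s,v,H.get(k,.044))[0].round(3))
E
```

```text
fenceL [0.693 0.244 0.025]
fenceR [ 0.719 -0.224  0.025]
red_st [0.648 0.188 0.003]
wh_st [ 0.659 -0.172  0.003]
red [0.508 0.22  0.044]
white [0.45  0.105 0.044]
blue [0.516 0.011 0.044]
yellow [ 0.448 -0.127  0.044]
green [ 0.537 -0.221  0.044]
puck [0.43  0.003 0.03 ]
gear [0.411 0.23  0.03 ]
jar [ 0.44  -0.23   0.055]
wand [ 0.544 -0.407  0.082]
headend [ 0.64  -0.411  0.08 ]
tail [ 0.464 -0.413  0.08 ]
```

```bash
M='{"delta_pos":[[0.025,-0.045,-0.004],[0.025,-0.045,-0.004],[0.025,-0.045,-0.004],[0.025,-0.045,-0.004],[0.025,-0.045,-0.004]],"turn":[[0,0,2.9],[0,0,2.9],[0,0,2.9],[0,0,2.9],[0,0,2.9]],"fingers":[0.0919,0.0919,0.0919,0.0919,0.0919]}'
python3 -m creep '{"delta_pos":[[0.025,-0.045,-0.004],[0.025,-0.045,-0.004],[0.025,-0.045,-0.004],[0.025,-0.045,-0.004],[0.025,-0.045,-0.004]],"turn":[[0,0,2.9],[0,0,2.9],[0,0,2.9],[0,0,2.9],[0,0,2.9]],"fingers":[0.07,0.07,0.07,0.07,0.07]}'
python3 -m creep '{"delta_pos":[[0.025,-0.045,-0.004],[0.025,-0.045,-0.004],[0.025,-0.045,-0.004],[0.025,-0.045,-0.004],[0,0,0]],"turn":[[0,0,2.9],[0,0,2.9],[0,0,2.9],[0,0,2.9],[0,0,2.9]],"fingers":[0.07,0.07,0.07,0.07,0.07]}'
cat > snap.py <<'E'
import sys,pickle
from h import *
s=snapshot("wrist");pickle.dump(s,open(sys.argv[1]+".pkl","wb"));cv2.imwrite(f"pics/{sys.argv[1]}.png",s["img"])
print(cam(s)[1].round(3),get_state()["eef_pos"])
E
python3 snap.py wA
python3 -m creep '{"delta_pos":[[0,-0.05,0],[0,-0.05,0],[0,-0.05,0],[0,-0.05,0],[0,-0.05,0]],"turn":[[0,0,0],[0,0,0],[0,0,0],[0,0,0],[0,0,0]],"fingers":[0.07,0.07,0.07,0.07,0.07]}'
python3 -m creep '{"delta_pos":[[0,-0.025,0],[0,0,0],[0,0,0],[0,0,0],[0,0,0]],"turn":[[0,0,0],[0,0,0],[0,0,0],[0,0,0],[0,0,0]],"fingers":[0.07,0.07,0.07,0.07,0.07]}'
python3 snap.py wB; python3 -c "
import cv2,numpy as np
a=np.hstack([cv2.imread('pics/wA.png'),cv2.imread('pics/wB.png')]);cv2.imwrite('pics/AB.png',cv2.resize(a,(800,300)))"
```

```text
t: 0.82
eef_pos: [0.3973, 0.3363, 0.3846]
tool_rot: [[-0.981, 0.194, 0.0], [0.194, 0.981, 0.0], [-0.0, 0.0, -1.0]]
contact_force: [0.8, 1.0, 0.1]
opening: 0.0699
grip_force: 0.0
t: 1.45
eef_pos: [0.4979, 0.1551, 0.3683]
tool_rot: [[-0.999, -0.054, -0.0], [-0.054, 0.999, -0.001], [0.0, -0.001, -1.0]]
contact_force: [-0.5, 0.4, -0.4]
opening: 0.0697
grip_force: 0.0
[0.415 0.151 0.349] [0.49738914 0.15613402 0.36841109]
t: 2.12
eef_pos: [0.4966, -0.0933, 0.3688]
tool_rot: [[-0.998, -0.056, 0.0], [-0.056, 0.998, 0.0], [-0.0, 0.0, -1.0]]
contact_force: [0.8, 0.3, -0.1]
opening: 0.0701
grip_force: 0.0
t: 2.75
eef_pos: [0.4968, -0.1163, 0.3687]
tool_rot: [[-0.998, -0.058, 0.0], [-0.058, 0.998, 0.0], [-0.0, 0.0, -1.0]]
contact_force: [0.2, 0.2, 0.6]
opening: 0.0697
grip_force: 0.0
[ 0.414 -0.121  0.349] [ 0.49681076 -0.11646537  0.36870126]
```

View pics/AB.png

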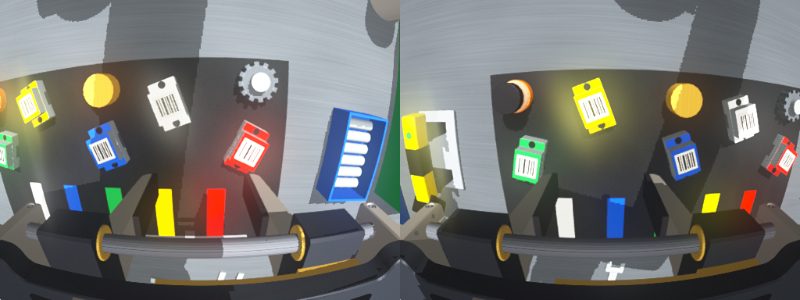

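The two wrist pictures, left half (A) and right half (B), show all the caps, their labels and the stripes' near ends. The fence is hidden behind the gripper. In full-size pixels A has red ~(315,190), white (215,132) and blue (137,186). B has yellow (252,132), green (165,202) and blue (364,200).

```bash
cat > meas.py <<'E'
import pickle,sys
from h import *
HUE=dict(red=[(0,8),(172,180)],yellow=[(22,34)],green=[(45,85)],blue=[(100,130)])
def masks(img,name):
    h=cv2.cvtColor(img,cv2.COLOR_BGR2HSV)
    if name=="white": return cv2.inRange(h,(0,0,150),(180,50,255))
    m=0
    for a,b in HUE[name]: m=m|cv2.inRange(h,(a,110,60),(b,255,255))
    return m
def blobs(s,name,z,amin=60,fish=True):
    m=masks(s["img"],name); out=[]
    for c in cv2.findContours(m,cv2.RETR_EXTERNAL,cv2.CHAIN_APPROX_NONE)[0]:
        if cv2.contourArea(c)<amin: continue
        P=plane(s,c[:,0,:],z,fish)[:,:2]
        r=cv2.minAreaRect((P*1000).astype(np.float32))
        b=cv2.boundingRect(c)
        out.append((b,np.round(r[0],1),np.round(r[1],1),round(r[2],1),c))
    return out
if __name__=="__main__":
    for f in sys.argv[1:]:
        s=pickle.load(open(f+".pkl","rb"))
        for n in("red","yellow","green","blue","white"):
            for b in blobs(s,n,.044): print(f,n,*b[:4])
E
python3 meas.py wA wB
```

```text
wA red (242, 234, 48, 69) [611.3 171.9] [99.1 55.1] 3.0
wA red (284, 169, 61, 106) [548.  216.7] [ 61.6 128. ] 84.6
wA red (311, 157, 35, 24) [481.6 231.3] [39.2 11.8] 66.9
wA yellow (198, 241, 26, 61) [619.5 105. ] [89.5 28.3] 3.5
wA yellow (0, 103, 63, 61) [ 460.1 -148. ] [ 72.2 122.4] 14.0
wA yellow (106, 95, 39, 42) [433.2   8.1] [45.4 47.1] 0.1
wA green (134, 239, 23, 35) [604.5  24.5] [49.4 28. ] 3.1
wA green (0, 184, 17, 34) [ 547.7 -203.2] [37.1 47.6] 72.9
wA green (479, 27, 33, 245) [460.8 497.1] [385.1  91.5] 16.8
wA blue (81, 236, 25, 35) [609.5 -54.9] [50.8 28.5] 3.0
wA blue (109, 157, 54, 63) [518.   14.2] [67.1 49.5] 23.0
wA blue (404, 138, 93, 121) [516. 409.] [126.5 156.8] 88.3
wA white (236, 304, 146, 55) [721.4 242.6] [100.5 209.4] 3.1
wA white (285, 300, 31, 5) [659.3 220.6] [ 5.8 39.8] 3.6
wA white (465, 288, 14, 20) [671.8 514.1] [42.4 27.9] 26.7
wA white (38, 233, 26, 49) [ 628.4 -133.5] [80.  30.3] 3.3
wA white (429, 227, 30, 13) [557.  407.3] [51.2 16.7] 87.5
wA white (0, 220, 18, 68) [ 656.5 -243.6] [ 43.8 149.1] 65.8
wA white (433, 213, 30, 13) [536.4 408.1]
[... 2105 characters left out ...]
30, 32) [ 543.  -222.9] [33.1 32.9] 79.5
wB white (485, 191, 21, 28) [512.5 224.9] [33.3 32.8] 66.7
wB white (351, 190, 30, 33) [522.   11.9] [32.  32.2] 23.4
wB white (150, 187, 33, 11) [ 517.2 -215.8] [38.1  4.6] 80.3
wB white (156, 173, 33, 11) [ 500.3 -208.4] [36.7  5.2] 80.8
wB white (487, 169, 25, 118) [575.1 267.3] [231.1  62.4] 27.5
wB white (419, 126, 14, 15) [429.6  75.5] [12.4 18.2] 25.1
wB white (427, 122, 33, 61) [448.5 101.3] [67.2 51.4] 23.3
wB white (228, 118, 40, 40) [ 453.1 -127.4] [32.8 32.8] 23.6
wB white (492, 116, 20, 39) [415.  207.5] [52.2 41.5] 13.4
wB white (439, 0, 73, 113) [303.1 152.9] [167.9 133. ] 1.2
wB white (0, 0, 378, 306) [ 538.8 -294.7] [486.6 571.2] 78.0
```

```bash
cat > mat.py <<'E'
from meas import *
sA=pickle.load(open("wA.pkl","rb"));sB=pickle.load(open("wB.pkl","rb"))
yaw=np.deg2rad(3.2)
ax=np.array([np.cos(yaw),np.sin(yaw)]);ay=np.array([-ax[1],ax[0]])
Y=dict(red=180,yellow=90,green=0,blue=-90,white=-180)
pts=[]
for s,n,x0 in((sA,"red",242),(sA,"yellow",198),(sA,"green",134),(sA,"blue",81),(sA,"white",38),(sB,"blue",264),(sB,"white",199)):
    for b in blobs(s,n,.003):
        if abs(b[0][0]-x0)<3 and b[0][1]>225:
            P=plane(s,b[4][:,0,:],.003,True)[:,:2]*1000
            u=P@ax;v=P@ay;u0=np.percentile(u,2)
            w=v[(u>u0+2)&(u<u0+20)]
            r=((w.min()+w.max())/2,np.ptp(w)); pts.append((n,u.min(),r[0]-Y[n])); print(n,u.min().round(1),np.round(r,1),"mat y0:",round(r[0]-Y[n],1))
# white cap via barcode
for s,box in((sA,(188,97,57,71)),):
    x,y,w,h=box; g=cv2.cvtColor(s["img"],cv2.COLOR_BGR2GRAY)[y:y+h,x:x+w]
    cv2.imwrite("pics/wc.png",cv2.resize(s["img"][y-10:y+h+10,x-10:x+w+10],None,fx=6,fy=6,interpolation=0))
E
python3 mat.py
```

```text
red 590.1 [139.5  60.6] mat y0: -40.5
yellow 600.6 [66.  24.7] mat y0: -24.0
green 601.3 [-27.6  31.7] mat y0: -27.6
blue 601.2 [-117.8   32.3] mat y0: -27.8
white 601.1 [-208.2   34.4] mat y0: -28.2
blue 602.3 [-117.1   32.5] mat y0: -27.1
white 603.1 [-207.4   30.1] mat y0: -27.4
```

View pics/wc.png

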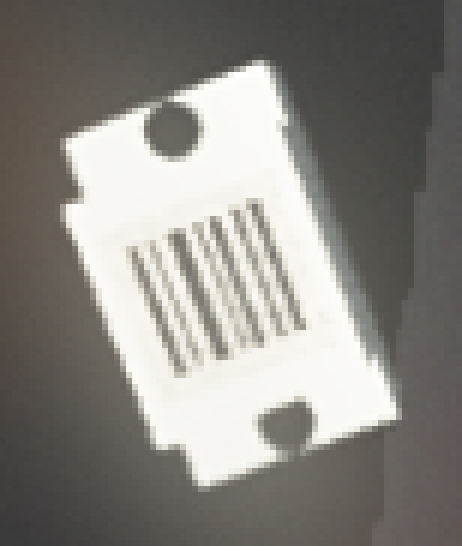

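The crop shows the white cap's barcode clearly. Its corners are at crop px (130,247), (262,200), (302,328) and (180,376), so the centre is at image px (214.4,135.0).

I'll start with green.

```bash
python3 -c "
from meas import *
s=pickle.load(open('wA.pkl','rb'));print(plane(s,(214.4,135),.044,True))"
python3 -m creep '{"delta_pos":[[0.0155,-0.0355,-0.043],[0.0155,-0.0355,-0.043],[0.015,-0.0355,-0.043],[0,0,0],[0,0,0]],"turn":[[0,0,-6.7],[0,0,-6.6],[0,0,0],[0,0,0],[0,0,0]],"fingers":[0.06,0.06,0.06,0.06,0.06]}' 30
```

```text
[[0.45296793 0.10921225 0.044     ]]
t: 3.42
eef_pos: [0.5427, -0.2232, 0.24]
tool_rot: [[-0.985, 0.175, -0.001], [0.175, 0.985, 0.0], [0.001, 0.0, -1.0]]
contact_force: [0.3, -0.4, 0.2]
opening: 0.0601
grip_force: 0.0
```

```bash
python3 -m creep '{"delta_pos":[[0,0,-0.02],[0,0,-0.019],[0,0,0],[0,0,0],[0,0,0]],"turn":[[0,0,0],[0,0,0],[0,0,0],[0,0,0],[0,0,0]],"fingers":[0.06,0.06,0.06,0.03,0.03]}' 30
python3 -m creep '{"delta_pos":[[0,0,0],[0,0,0],[0,0,0.02],[0,0,0.03],[0,0,0.03]],"turn":[[0,0,0],[0,0,0],[0,0,0],[0,0,0],[0,0,0]],"fingers":[0.03,0.03,0.03,0.03,0.03]}'
```

```text
t: 4.05
eef_pos: [0.5431, -0.2237, 0.2015]
tool_rot: [[-0.985, 0.175, 0.001], [0.175, 0.985, -0.0], [-0.001, -0.0, -1.0]]
contact_force: [-0.1, -0.5, -0.0]
opening: 0.0423
grip_force: 0.0
t: 4.68
eef_pos: [0.5423, -0.2236, 0.282]
tool_rot: [[-0.985, 0.175, -0.001], [0.175, 0.985, 0.0], [0.001, 0.0, -1.0]]
contact_force: [0.1, 0.4, -4.7]
opening: 0.0394
grip_force: 30.0
```

```bash
python3 -m creep '{"delta_pos":[[0.0237,0.0465,0],[0.0237,0.0465,0],[0.0237,0.0465,0],[0.0237,0.0465,0],[0.0237,0.0465,0]],"turn":[[0,0,3.3],[0,0,3.3],[0,0,3.3],[0,0,3.4],[0,0,0]],"fingers":[0.03,0.03,0.03,0.03,0.03]}'
python3 -m creep '{"delta_pos":[[0,0,0],[0,0,-0.03],[0,0,-0.03],[0,0,-0.012],[0,0,0]],"turn":[[0,0,0],[0,0,0],[0,0,0],[0,0,0],[0,0,0]],"fingers":[0.03,0.03,0.03,0.03,0.03]}'
```

```text
t: 5.3
eef_pos: [0.6615, 0.0103, 0.2814]
tool_rot: [[-0.998, -0.057, -0.0], [-0.057, 0.998, -0.0], [0.0, -0.0, -1.0]]
contact_force: [0.1, -1.3, -3.8]
opening: 0.0401
grip_force: 30.0
t: 5.92
eef_pos: [0.6608, 0.0083, 0.2084]
tool_rot: [[-0.998, -0.056, -0.002], [-0.056, 0.998, -0.0], [0.002, 0.0, -1.0]]
contact_force: [0.5, 0.0, -5.1]
opening: 0.04
grip_force: 30.0
```

```bash
python3 -m creep '{"delta_pos":[[0,0.0005,-0.0065],[0.003,0,0],[0.002,0,0],[0.0015,0,0],[0,0,0]],"turn":[[0,0,0],[0,0,0],[0,0,0],[0,0,0],[0,0,0]],"fingers":[0.03,0.03,0.03,0.03,0.03]}'
```

```text
t: 6.55
eef_pos: [0.6678, 0.0094, 0.2023]
tool_rot: [[-0.998, -0.056, 0.0], [-0.056, 0.998, -0.0], [-0.0, -0.0, -1.0]]
contact_force: [-0.7, 0.4, -5.6]
opening: 0.04
grip_force: 30.0
```

```bash
python3 -m creep '{"delta_pos":[[0,0,-0.001],[0.001,0,0],[0.001,0,0],[0,0,0],[0,0,0]],"turn":[[0,0,0],[0,0,0],[0,0,0],[0,0,0],[0,0,0]],"fingers":[0.03,0.03,0.03,0.03,0.03]}'
```

```text
t: 7.18
eef_pos: [0.6686, 0.0094, 0.2015]
tool_rot: [[-0.998, -0.056, -0.004], [-0.056, 0.998, -0.0], [0.004, 0.0, -1.0]]
contact_force: [-9.4, -0.4, 6.1]
opening: 0.04
grip_force: 30.0
```

```bash
python3 -m creep '{"delta_pos":[[-0.0008,0,0],[0,0,0],[0,0,0],[0,0,0.03],[0,0,0.04]],"turn":[[0,0,0],[0,0,0],[0,0,0],[0,0,0],[0,0,0]],"fingers":[0.05,0.058,0.058,0.058,0.058]}'
python3 -m creep '{"delta_pos":[[-0.049,0.0008,0],[-0.049,0.0008,0],[-0.048,0.0007,0],[0,0,-0.03],[0,0,0]],"turn":[[0,0,6.7],[0,0,6.7],[0,0,6.6],[0,0,0],[0,0,0]],"fingers":[0.06,0.06,0.06,0.06,0.06]}'
```

```text
t: 7.8
eef_pos: [0.6687, 0.0093, 0.271]
tool_rot: [[-0.998, -0.056, -0.002], [-0.056, 0.998, -0.0], [0.002, 0.0, -1.0]]
contact_force: [0.5, -0.5, 0.8]
opening: 0.0582
grip_force: 0.0
t: 8.43
eef_pos: [0.5222, 0.0116, 0.2403]
tool_rot: [[-0.919, -0.394, -0.002], [-0.394, 0.919, -0.0], [0.002, 0.001, -1.0]]
contact_force: [0.2, 0.1, -0.3]
opening: 0.06
grip_force: 0.0
```

```bash
python3 -m creep '{"delta_pos":[[0,0,-0.02],[0,0,-0.0185],[0,0,0],[0,0,0],[0,0,0]],"turn":[[0,0,0],[0,0,0],[0,0,0],[0,0,0],[0,0,0]],"fingers":[0.06,0.06,0.06,0.03,0.03]}' 30
python3 -m creep '{"delta_pos":[[0,0,0],[0,0,0],[0,0,0.03],[0,0,0.045],[0,0,0]],"turn":[[0,0,0],[0,0,0],[0,0,0],[0,0,0],[0,0,0]],"fingers":[0.03,0.03,0.03,0.03,0.03]}'
python3 -m creep '{"delta_pos":[[0.0363,-0.023,0],[0.0363,-0.023,0],[0.0363,-0.023,0],[0.0362,-0.023,0],[0,0,0]],"turn":[[0,0,-5],[0,0,-5],[0,0,-5],[0,0,-5],[0,0,0]],"fingers":[0.03,0.03,0.03,0.03,0.03]}'
python3 -m creep '{"delta_pos":[[0,0,-0.03],[0,0,-0.03],[0,0,-0.013],[0,0,0],[0,0,0]],"turn":[[0,0,0],[0,0,0],[0,0,0],[0,0,0],[0,0,0]],"fingers":[0.03,0.03,0.03,0.03,0.03]}'
```

```text
t: 9.05
eef_pos: [0.5235, 0.0116, 0.2036]
tool_rot: [[-0.919, -0.394, 0.001], [-0.394, 0.919, 0.0], [-0.001, -0.001, -1.0]]
contact_force: [-0.1, 1.2, -0.9]
opening: 0.0422
grip_force: 0.0
t: 9.68
eef_pos: [0.5239, 0.0116, 0.2802]
tool_rot: [[-0.919, -0.394, 0.005], [-0.394, 0.919, -0.0], [-0.005, -0.002, -1.0]]
contact_force: [-0.1, 0.5, -6.5]
opening: 0.0398
grip_force: 30.0
t: 10.3
eef_pos: [0.6694, -0.082, 0.2753]
tool_rot: [[-0.999, -0.054, -0.0], [-0.054, 0.999, -0.0], [0.0, -0.0, -1.0]]
contact_force: [-0.9, -0.9, -6.6]
opening: 0.04
grip_force: 30.0
t: 10.92
eef_pos: [0.6678, -0.0802, 0.2045]
tool_rot: [[-0.998, -0.057, -0.0], [-0.057, 0.998, 0.0], [0.0, 0.0, -1.0]]
contact_force: [-0.7, -0.2, -5.1]
opening: 0.04
grip_force: 30.0
```

```bash
python3 -m creep '{"delta_pos":[[0,0,-0.002],[0.002,0,0],[0.002,0,0],[0.002,0,0],[0,0,0]],"turn":[[0,0,0],[0,0,0],[0,0,0],[0,0,0],[0,0,0]],"fingers":[0.03,0.03,0.03,0.03,0.03]}'
```

```text
t: 11.55
eef_pos: [0.6743, -0.0804, 0.2027]
tool_rot: [[-0.998, -0.056, 0.0], [-0.056, 0.998, -0.0], [-0.0, -0.0, -1.0]]
contact_force: [0.2, -0.9, -5.9]
opening: 0.04
grip_force: 30.0
```

```bash
python3 -m creep '{"delta_pos":[[0,0,-0.001],[0.001,0,0],[0.001,0,0],[0,0,0],[0,0,0]],"turn":[[0,0,0],[0,0,0],[0,0,0],[0,0,0],[0,0,0]],"fingers":[0.03,0.03,0.03,0.03,0.03]}'
```

```text
t: 12.18
eef_pos: [0.6757, -0.0803, 0.2019]
tool_rot: [[-0.998, -0.056, -0.001], [-0.056, 0.998, 0.0], [0.001, 0.0, -1.0]]
contact_force: [-4.7, -0.8, 4.0]
opening: 0.04
grip_force: 30.0
```

```bash
python3 -m creep '{"delta_pos":[[0.001,0,0],[0,0,0],[0,0,0],[0,0,0],[0,0,0]],"turn":[[0,0,0],[0,0,0],[0,0,0],[0,0,0],[0,0,0]],"fingers":[0.03,0.03,0.03,0.03,0.03]}'
```

```text
t: 12.8
eef_pos: [0.6761, -0.0804, 0.2019]
tool_rot: [[-0.998, -0.056, -0.003], [-0.056, 0.998, 0.0], [0.003, 0.0, -1.0]]
contact_force: [-9.2, -0.8, 6.2]
opening: 0.0397
grip_force: 30.0
```

```bash
python3 -m creep '{"delta_pos":[[-0.0008,0,0],[0,0,0],[0,0,0],[0,0,0.03],[0,0,0.04]],"turn":[[0,0,0],[0,0,0],[0,0,0],[0,0,0],[0,0,0]],"fingers":[0.05,0.058,0.058,0.058,0.058]}'
python3 -m creep '{"delta_pos":[[-0.0446,0.038,0],[-0.0446,0.038,0],[-0.0446,0.038,0],[-0.0446,0.0378,0],[-0.0446,0.0378,0]],"turn":[[0,0,4],[0,0,4],[0,0,4],[0,0,4],[0,0,4]],"fingers":[0.06,0.06,0.06,0.06,0.06]}'
python3 -m creep '{"delta_pos":[[0,0,0],[0,0,-0.03],[0,0,0],[0,0,0],[0,0,0]],"turn":[[0,0,0],[0,0,0],[0,0,0],[0,0,0],[0,0,0]],"fingers":[0.06,0.06,0.06,0.06,0.06]}'
```

```text
t: 13.42
eef_pos: [0.676, -0.0803, 0.2713]
tool_rot: [[-0.998, -0.056, -0.002], [-0.056, 0.998, 0.0], [0.002, 0.0, -1.0]]
contact_force: [1.1, 0.1, 0.8]
opening: 0.058
grip_force: 0.0
t: 14.05
eef_pos: [0.4521, 0.1102, 0.2719]
tool_rot: [[-0.918, -0.396, 0.001], [-0.396, 0.918, 0.0], [-0.001, -0.0, -1.0]]
contact_force: [0.5, -0.0, -0.1]
opening: 0.06
grip_force: 0.0
t: 14.68
eef_pos: [0.4539, 0.1091, 0.2424]
tool_rot: [[-0.919, -0.394, 0.001], [-0.394, 0.919, 0.0], [-0.001, -0.0, -1.0]]
contact_force: [0.3, 0.5, -0.1]
opening: 0.0603
grip_force: 0.0
```

```bash
python3 -m creep '{"delta_pos":[[-0.0009,0,-0.02],[0,0,-0.0205],[0,0,0],[0,0,0],[0,0,0]],"turn":[[0,0,0],[0,0,0],[0,0,0],[0,0,0],[0,0,0]],"fingers":[0.06,0.06,0.06,0.03,0.03]}' 30
python3 -m creep '{"delta_pos":[[0,0,0],[0,0,0],[0,0,0.035],[0,0,0.045],[0,0,0]],"turn":[[0,0,0],[0,0,0],[0,0,0],[0,0,0],[0,0,0]],"fingers":[0.03,0.03,0.03,0.03,0.03]}'
python3 -m creep '{"delta_pos":[[0.0314,-0.0399,0],[0.0314,-0.0399,0],[0.0314,-0.0399,0],[0.0314,-0.0399,0],[0.0314,-0.0399,0]],"turn":[[0,0,-4],[0,0,-4],[0,0,-4],[0,0,-4],[0,0,-4]],"fingers":[0.03,0.03,0.03,0.03,0.03]}'
python3 -m creep '{"delta_pos":[[0.0314,-0.04,0],[0.0314,-0.04,0],[0,0,0],[0,0,-0.03],[0,0,-0.03]],"turn":[[0,0,0],[0,0,0],[0,0,0],[0,0,0],[0,0,0]],"fingers":[0.03,0.03,0.03,0.03,0.03]}'
```

```text
t: 15.3
eef_pos: [0.4528, 0.1093, 0.202]
tool_rot: [[-0.919, -0.394, 0.001], [-0.394, 0.919, 0.0], [-0.001, -0.0, -1.0]]
contact_force: [0.5, 0.0, 0.4]
opening: 0.0423
grip_force: 0.0
t: 15.92
eef_pos: [0.4532, 0.1095, 0.2835]
tool_rot: [[-0.919, -0.394, 0.005], [-0.394, 0.919, 0.001], [-0.005, -0.001, -1.0]]
contact_force: [0.1, 0.3, -7.5]
opening: 0.0399
grip_force: 30.0
t: 16.55
eef_pos: [0.6093, -0.0916, 0.2786]
tool_rot: [[-0.999, -0.054, -0.003], [-0.054, 0.999, 0.001], [0.003, 0.001, -1.0]]
contact_force: [0.7, 0.6, -6.7]
opening: 0.0399
grip_force: 30.0
t: 17.18
eef_pos: [0.6709, -0.1696, 0.2183]
tool_rot: [[-0.998, -0.056, -0.003], [-0.056, 0.998, 0.001], [0.003, 0.001, -1.0]]
contact_force: [0.3, 0.5, -6.3]
opening: 0.0401
grip_force: 30.0
```

```bash
python3 -m creep '{"delta_pos":[[0,-0.0005,-0.016],[0.002,0,0],[0.002,0,0],[0.002,0,0],[0,0,0]],"turn":[[0,0,0],[0,0,0],[0,0,0],[0,0,0],[0,0,0]],"fingers":[0.03,0.03,0.03,0.03,0.03]}'
```

```text
t: 17.8
eef_pos: [0.6784, -0.1708, 0.2057]
tool_rot: [[-0.998, -0.056, 0.001], [-0.056, 0.998, -0.0], [-0.001, -0.0, -1.0]]
contact_force: [0.1, -0.3, -5.5]
opening: 0.0395
grip_force: 30.0
```

```bash
python3 -m creep '{"delta_pos":[[0,0.0005,-0.0025],[0,0,0],[0.001,0,-0.001],[0.001,0,0],[0,0,0]],"turn":[[0,0,0],[0,0,0],[0,0,0],[0,0,0],[0,0,0]],"fingers":[0.03,0.03,0.03,0.03,0.03]}'
```

```text
t: 18.42
eef_pos: [0.6797, -0.1703, 0.2014]
tool_rot: [[-0.998, -0.056, -0.002], [-0.056, 0.998, 0.0], [0.001, 0.0, -1.0]]
contact_force: [-3.8, -0.0, -4.9]
opening: 0.0401
grip_force: 30.0
```

```bash
python3 -m creep '{"delta_pos":[[0,0,-0.0008],[0.001,0,0],[0,0,0],[0,0,0],[0,0,0]],"turn":[[0,0,0],[0,0,0],[0,0,0],[0,0,0],[0,0,0]],"fingers":[0.03,0.03,0.03,0.03,0.03]}'
```

```text
t: 19.05
eef_pos: [0.6801, -0.1703, 0.2009]
tool_rot: [[-0.998, -0.056, -0.003], [-0.056, 0.998, 0.0], [0.003, 0.0, -1.0]]
contact_force: [-9.4, -1.3, 0.3]
opening: 0.0398
grip_force: 30.0
```

```bash
python3 -m creep '{"delta_pos":[[-0.0008,0,0],[0,0,0],[0,0,0],[0,0,0.03],[0,0,0.04]],"turn":[[0,0,0],[0,0,0],[0,0,0],[0,0,0],[0,0,0]],"fingers":[0.05,0.058,0.058,0.058,0.058]}'
python3 -m creep '{"delta_pos":[[-0.0566,0.0107,0],[-0.0566,0.0107,0],[-0.0566,0.0107,0],[-0.0566,0.0107,0],[0,0,0]],"turn":[[0,0,5.1],[0,0,5.1],[0,0,5.1],[0,0,5.1],[0,0,0]],"fingers":[0.06,0.06,0.06,0.06,0.06]}'
python3 -m creep '{"delta_pos":[[0,0,-0.03],[0,0,0],[0,0,0],[0,0,0],[0,0,0]],"turn":[[0,0,0],[0,0,0],[0,0,0],[0,0,0],[0,0,0]],"fingers":[0.06,0.06,0.06,0.06,0.06]}'
```

```text
t: 19.68
eef_pos: [0.6802, -0.1701, 0.2708]
tool_rot: [[-0.998, -0.056, -0.001], [-0.056, 0.998, 0.0], [0.001, 0.001, -1.0]]
contact_force: [0.1, -0.1, 0.2]
opening: 0.0581
grip_force: 0.0
t: 20.3
eef_pos: [0.4502, -0.1266, 0.2707]
tool_rot: [[-0.916, -0.401, -0.003], [-0.401, 0.916, 0.001], [0.003, 0.002, -1.0]]
contact_force: [0.9, -0.4, -0.0]
opening: 0.0603
grip_force: 0.0
t: 20.92
eef_pos: [0.4543, -0.1275, 0.2414]
tool_rot: [[-0.916, -0.401, 0.001], [-0.401, 0.916, -0.0], [-0.001, -0.001, -1.0]]
contact_force: [1.0, -0.0, 0.5]
opening: 0.0603
grip_force: 0.0
```

```bash
python3 -m creep '{"delta_pos":[[-0.001,0,-0.02],[0,0,-0.0195],[0,0,0],[0,0,0],[0,0,0]],"turn":[[0,0,0],[0,0,0],[0,0,0],[0,0,0],[0,0,0]],"fingers":[0.06,0.06,0.06,0.03,0.03]}' 30
python3 -m creep '{"delta_pos":[[0,0,0],[0,0,0],[0,0,0.035],[0,0,0.045],[0,0,0]],"turn":[[0,0,0],[0,0,0],[0,0,0],[0,0,0],[0,0,0]],"fingers":[0.03,0.03,0.03,0.03,0.03]}'
python3 -m creep '{"delta_pos":[[0.0341,0.0378,0],[0.0341,0.0378,0],[0.0341,0.0378,0],[0.0341,0.0378,0],[0.0341,0.0378,0]],"turn":[[0,0,-4],[0,0,-4],[0,0,-4],[0,0,-4],[0,0,-4.4]],"fingers":[0.03,0.03,0.03,0.03,0.03]}'
python3 -m creep '{"delta_pos":[[0.0341,0.0378,0],[0,0,0],[0,0,-0.03],[0,0,-0.03],[0,0,0]],"turn":[[0,0,0],[0,0,0],[0,0,0],[0,0,0],[0,0,0]],"fingers":[0.03,0.03,0.03,0.03,0.03]}'
```

```text
t: 21.55
eef_pos: [0.4533, -0.1275, 0.2022]
tool_rot: [[-0.916, -0.401, 0.001], [-0.401, 0.916, -0.0], [-0.001, -0.001, -1.0]]
contact_force: [-0.1, 0.2, -0.8]
opening: 0.0426
grip_force: 0.0
t: 22.18
eef_pos: [0.4539, -0.1277, 0.2838]
tool_rot: [[-0.916, -0.401, 0.005], [-0.401, 0.916, -0.002], [-0.004, -0.004, -1.0]]
contact_force: [0.5, 0.4, -5.5]
opening: 0.0398
grip_force: 30.0
t: 22.8
eef_pos: [0.6236, 0.0629, 0.2789]
tool_rot: [[-0.999, -0.054, -0.003], [-0.054, 0.999, -0.0], [0.003, -0.0, -1.0]]
contact_force: [0.4, -1.1, -5.0]
opening: 0.0396
grip_force: 30.0
t: 23.42
eef_pos: [0.6551, 0.0985, 0.2173]
tool_rot: [[-0.998, -0.056, -0.008], [-0.056, 0.998, -0.001], [0.008, -0.001, -1.0]]
contact_force: [0.1, -0.6, -5.7]
opening: 0.0399
grip_force: 30.0
```

```bash
python3 -m creep '{"delta_pos":[[0,0.0005,-0.017],[0.002,0,0],[0.002,0,-0.002],[0.002,0,0],[0,0,0]],"turn":[[0,0,0],[0,0,0],[0,0,0],[0,0,0],[0,0,0]],"fingers":[0.03,0.03,0.03,0.03,0.03]}'
python3 -m creep '{"delta_pos":[[0,0,0],[0.001,0,-0.001],[0.001,0,0],[0,0,0],[0,0,0]],"turn":[[0,0,0],[0,0,0],[0,0,0],[0,0,0],[0,0,0]],"fingers":[0.03,0.03,0.03,0.03,0.03]}'
```

```text
t: 24.05
eef_pos: [0.6628, 0.0998, 0.2026]
tool_rot: [[-0.998, -0.056, -0.003], [-0.056, 0.998, -0.0], [0.003, -0.0, -1.0]]
contact_force: [-6.0, -0.3, -3.2]
opening: 0.0398
grip_force: 30.0
t: 24.68
eef_pos: [0.6635, 0.0998, 0.2023]
tool_rot: [[-0.998, -0.057, -0.006], [-0.057, 0.998, -0.001], [0.006, -0.0, -1.0]]
contact_force: [-15.0, -0.2, 9.8]
opening: 0.0399
grip_force: 30.0
```

```bash
python3 -m creep '{"delta_pos":[[-0.0008,0,0],[0,0,0],[0,0,0],[0,0,0.03],[0,0,0.04]],"turn":[[0,0,0],[0,0,0],[0,0,0],[0,0,0],[0,0,0]],"fingers":[0.05,0.058,0.058,0.058,0.058]}'
python3 -m creep '{"delta_pos":[[-0.0378,0.0312,0],[-0.0378,0.0312,0],[-0.0378,0.0312,0],[-0.0378,0.0312,0],[0,0,0]],"turn":[[0,0,-6.6],[0,0,-6.6],[0,0,-6.5],[0,0,-6.5],[0,0,0]],"fingers":[0.06,0.06,0.06,0.06,0.06]}'
python3 -m creep '{"delta_pos":[[0,0,0],[0,0,-0.03],[0,0,0],[0,0,0],[0,0,0]],"turn":[[0,0,0],[0,0,0],[0,0,0],[0,0,0],[0,0,0]],"fingers":[0.06,0.06,0.06,0.06,0.06]}'
python3 snap.py wC
```

```text
t: 25.3
eef_pos: [0.6646, 0.0997, 0.2712]
tool_rot: [[-0.998, -0.056, -0.002], [-0.056, 0.998, -0.0], [0.002, -0.0, -1.0]]
contact_force: [1.0, 0.5, 0.6]
opening: 0.0581
grip_force: 0.0
t: 25.92
eef_pos: [0.5116, 0.2262, 0.2716]
tool_rot: [[-0.921, 0.388, -0.001], [0.388, 0.921, 0.0], [0.001, -0.0, -1.0]]
contact_force: [-0.4, -0.1, 0.2]
opening: 0.0603
grip_force: 0.0
t: 26.55
eef_pos: [0.5142, 0.2245, 0.2423]
tool_rot: [[-0.921, 0.391, 0.001], [0.391, 0.921, 0.001], [-0.001, 0.001, -1.0]]
contact_force: [0.3, -0.7, 1.6]
opening: 0.0598
grip_force: 0.0
[0.438 0.258 0.223] [0.51406841 0.22456269 0.24218933]
```

View pics/wC.png

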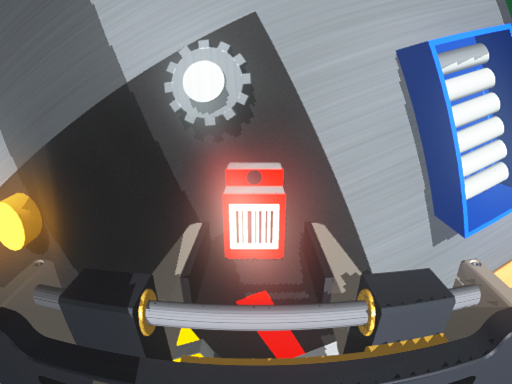

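The red cap at px (254,228) stands square between the fingers.

```bash
python3 -m creep '{"delta_pos":[[-0.0015,0,-0.02],[0,0,-0.02],[0,0,0],[0,0,0],[0,0,0]],"turn":[[0,0,0],[0,0,0],[0,0,0],[0,0,0],[0,0,0]],"fingers":[0.06,0.06,0.06,0.03,0.03]}' 30
python3 -m creep '{"delta_pos":[[0,0,0],[0,0,0],[0,0,0.035],[0,0,0.045],[0,0,0]],"turn":[[0,0,0],[0,0,0],[0,0,0],[0,0,0],[0,0,0]],"fingers":[0.03,0.03,0.03,0.03,0.03]}'
python3 -m creep '{"delta_pos":[[0.0279,-0.0071,0],[0.0279,-0.0071,0],[0.0279,-0.007,0],[0.0279,-0.007,0],[0.0279,-0.007,0]],"turn":[[0,0,5.2],[0,0,5.2],[0,0,5.3],[0,0,5.3],[0,0,5.3]],"fingers":[0.03,0.03,0.03,0.03,0.03]}'
python3 -m creep '{"delta_pos":[[0,0,0],[0,0,-0.03],[0,0,-0.03],[0,0,-0.017],[0,0,0]],"turn":[[0,0,0],[0,0,0],[0,0,0],[0,0,0],[0,0,0]],"fingers":[0.03,0.03,0.03,0.03,0.03]}'
```

```text
t: 27.22
eef_pos: [0.5124, 0.2248, 0.2023]
tool_rot: [[-0.921, 0.39, 0.001], [0.39, 0.921, 0.0], [-0.001, 0.001, -1.0]]
contact_force: [-2.1, -5.2, 1.9]
opening: 0.0422
grip_force: 1.5
t: 27.85
eef_pos: [0.513, 0.2251, 0.2841]
tool_rot: [[-0.921, 0.39, 0.005], [0.39, 0.921, 0.002], [-0.004, 0.004, -1.0]]
contact_force: [1.0, 0.6, -5.9]
opening: 0.0397
grip_force: 30.0
t: 28.48
eef_pos: [0.6515, 0.189, 0.2786]
tool_rot: [[-0.998, -0.061, -0.003], [-0.061, 0.998, -0.001], [0.003, -0.001, -1.0]]
contact_force: [0.3, -0.5, -6.2]
opening: 0.0395
grip_force: 30.0
t: 29.1
eef_pos: [0.6507, 0.1894, 0.2028]
tool_rot: [[-0.998, -0.058, -0.002], [-0.058, 0.998, -0.001], [0.002, -0.001, -1.0]]
contact_force: [0.5, 0.6, -5.9]
opening: 0.0395
grip_force: 30.0
```

```bash
python3 -m creep '{"delta_pos":[[0.002,0,-0.0005],[0.002,0,0],[0.0015,0,0],[0.0015,0,-0.0007],[0,0,0]],"turn":[[0,0,0],[0,0,0],[0,0,0],[0,0,0],[0,0,0]],"fingers":[0.03,0.03,0.03,0.03,0.03]}'
python3 -m creep '{"delta_pos":[[0.001,0,0],[0.001,0,0],[0,0,0],[0,0,0],[0,0,0]],"turn":[[0,0,0],[0,0,0],[0,0,0],[0,0,0],[0,0,0]],"fingers":[0.03,0.03,0.03,0.03,0.03]}'
```

```text
t: 29.72
eef_pos: [0.6577, 0.1893, 0.2029]
tool_rot: [[-0.998, -0.058, -0.003], [-0.058, 0.998, -0.001], [0.003, -0.0, -1.0]]
contact_force: [-5.0, -0.6, -3.4]
opening: 0.0397
grip_force: 30.0
t: 30.35
eef_pos: [0.6584, 0.1893, 0.2025]
tool_rot: [[-0.998, -0.058, -0.007], [-0.058, 0.998, -0.001], [0.007, -0.001, -1.0]]
contact_force: [-10.1, 0.1, -0.6]
opening: 0.0398
grip_force: 30.0
```

```bash
python3 -m creep '{"delta_pos":[[-0.0008,0,0],[0,0,0],[0,0,0],[0,0,0.03],[0,0,0.05]],"turn":[[0,0,0],[0,0,0],[0,0,0],[0,0,0],[0,0,0]],"fingers":[0.05,0.058,0.058,0.058,0.058]}'
python3 -m creep '{"delta_pos":[[0.014,-0.03,0.023],[0.014,-0.03,0.023],[0.014,-0.03,0.023],[0,0,0],[0,0,0]],"turn":[[0,0,0],[0,0,0],[0,0,0],[0,0,0],[0,0,0]],"fingers":[0.058,0.058,0.058,0.058,0.058]}'
python3 snap.py wD
python3 -m creep '{"delta_pos":[[0,-0.05,0],[0,-0.05,0],[0,-0.05,0],[0,-0.05,0],[0,0,0]],"turn":[[0,0,0],[0,0,0],[0,0,0],[0,0,0],[0,0,0]],"fingers":[0.058,0.058,0.058,0.058,0.058]}'
python3 snap.py wE;python3 -c "
import cv2,numpy as np
a=np.hstack([cv2.imread('pics/wD.png'),cv2.imread('pics/wE.png')]);cv2.imwrite('pics/DE.png',cv2.resize(a,(800,300)))"
python3 - <<'E'
from meas import *
for f in("wD","wE"):
    s=pickle.load(open(f+".pkl","rb"))
    for b in blobs(s,"white",.044):
        if 25<b[2][0]<50 and 25<b[2][1]<80: print(f,*b[:4])
E
```

```text
t: 30.98
eef_pos: [0.6593, 0.1892, 0.2825]
tool_rot: [[-0.998, -0.058, -0.003], [-0.058, 0.998, -0.001], [0.003, -0.001, -1.0]]
contact_force: [-0.1, -0.2, -0.1]
opening: 0.058
grip_force: 0.0
t: 31.6
eef_pos: [0.7014, 0.0997, 0.3516]
tool_rot: [[-0.998, -0.058, -0.001], [-0.058, 0.998, 0.0], [0.001, 0.0, -1.0]]
contact_force: [0.1, -0.2, -0.3]
opening: 0.0583
grip_force: 0.0
[0.619 0.095 0.332] [0.70115404 0.10009474 0.35120099]
t: 32.28
eef_pos: [0.7013, -0.1027, 0.351]
tool_rot: [[-0.998, -0.056, -0.002], [-0.056, 0.998, -0.0], [0.002, -0.0, -1.0]]
contact_force: [0.9, 0.5, 0.2]
opening: 0.0577
grip_force: 0.0
[ 0.618 -0.107  0.332] [ 0.70133337 -0.10097211  0.35105994]
wD (451, 291, 27, 19) [864.4 425.6] [29.1 60.6] 4.7
wD (109, 211, 25, 61) [783.7 -55.1] [31.4 79.7] 82.6
wD (80, 135, 27, 30) [672.3 -80.5] [32.3 33.5] 1.6
wD (332, 130, 32, 32) [656.1 189.5] [32.  32.9] 4.4
wD (153, 130, 32, 33) [667.3   9.3] [32.3 32.6] 3.1
wD (243, 129, 33, 32) [661.7 100.2] [30.9 31.3] 3.2
wE (481, 151, 20, 26) [656.8 189.7] [32.8 32.7] 3.8
wE (426, 146, 25, 30) [662.1 100.3] [32.7 32.8] 3.1
wE (352, 143, 30, 31) [667.4   9.8] [31.5 32.2] 2.9
wE (264, 141, 34, 33) [672.4 -80.1] [32.2 32.9] 3.4
```

View pics/DE.png

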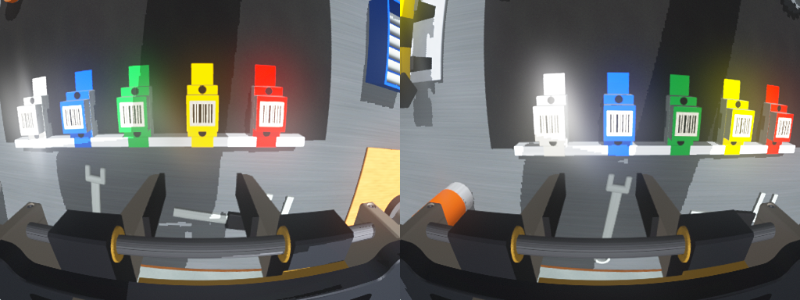

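All five caps stand on their stripes against the fence. The label centres measure within about 1 mm of the targets and the yaw is ~3.2°, matching the mat. Next, the wand.

```bash
python3 -m creep '{"delta_pos":[[-0.017,-0.05,0.008],[-0.017,-0.05,0.008],[-0.017,-0.05,0.008],[-0.017,-0.05,0.008],[-0.017,-0.05,0.008]],"turn":[[0,0,0],[0,0,0],[0,0,0],[0,0,0],[0,0,0]],"fingers":[0.06,0.06,0.06,0.06,0.06]}'
python3 -m creep '{"delta_pos":[[0,0,0],[0,0,0],[0,0,0],[0,0,0],[0,0,0]],"turn":[[0,0,0],[0,0,0],[0,0,0],[0,0,0],[0,0,0]],"fingers":[0.06,0.06,0.06,0.06,0.06]}'
python3 snap.py wF
python3 -m creep '{"delta_pos":[[0,-0.05,0],[0,-0.05,0],[0,0,0],[0,0,0],[0,0,0]],"turn":[[0,0,0],[0,0,0],[0,0,0],[0,0,0],[0,0,0]],"fingers":[0.06,0.06,0.06,0.06,0.06]}'
python3 snap.py wG;python3 -c "
import cv2,numpy as np
a=np.hstack([cv2.imread('pics/wF.png')[:300,0:400],cv2.imread('pics/wG.png')[:300,0:400]]);cv2.imwrite('pics/FG.png',a)"
python3 - <<'E'
from meas import *
for f in("wF","wG"):
    s=pickle.load(open(f+".pkl","rb"))
    for b in blobs(s,"yellow",.082): print(f,*b[:4])
E
```

```text
t: 32.95
eef_pos: [0.6169, -0.3498, 0.3918]
tool_rot: [[-0.998, -0.06, -0.001], [-0.06, 0.998, 0.001], [0.001, 0.001, -1.0]]
contact_force: [0.6, 0.2, 0.2]
opening: 0.0597
grip_force: 0.0
t: 33.58
eef_pos: [0.6171, -0.3498, 0.3921]
tool_rot: [[-0.998, -0.059, -0.0], [-0.059, 0.998, 0.0], [0.0, 0.0, -1.0]]
contact_force: [0.6, 0.7, -0.2]
opening: 0.0603
grip_force: 0.0
[ 0.534 -0.354  0.373] [ 0.61700692 -0.35000968  0.39216148]
t: 34.25
eef_pos: [0.617, -0.4494, 0.3922]
tool_rot: [[-0.998, -0.059, -0.0], [-0.059, 0.998, 0.0], [0.0, 0.0, -1.0]]
contact_force: [0.7, -0.0, 0.3]
opening: 0.06
grip_force: 0.0
[ 0.534 -0.454  0.373] [ 0.61701372 -0.44939019  0.39234422]
wF (503, 228, 9, 14) [673.   23.6] [29.9 18.3] 28.1
wF (505, 175, 7, 18) [596.  -5.] [24.1 14.5] 3.1
wF (170, 114, 55, 86) [ 594.3 -411.3] [55.9 87.9] 89.9
wF (172, 28, 51, 56) [ 491.3 -414.3] [51.1 55.4] 89.5
wG (275, 195, 37, 11) [ 633.5 -410.3] [37.6 10.9] 87.0
wG (266, 127, 56, 70) [ 592.9 -412.9] [70.6 55.7] 5.3
wG (280, 32, 46, 55) [ 490.2 -410.7] [53.  43.5] 0.0
```

View pics/FG.png

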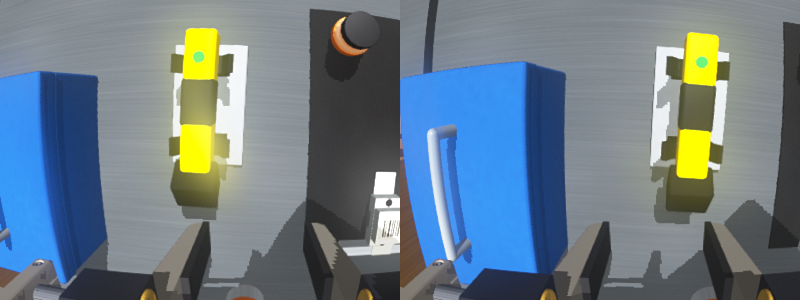

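Both views show the wand in its stand with the head towards the fence side (down in the picture). In F the tail-end yellow piece spans rows 28–80, the black band rows 80–125 and the head-side yellow piece rows 125–172, at columns 182–217. In G they sit at columns 277–318.

```bash
python3 - <<'E'
from meas import *
F=pickle.load(open("wF.pkl","rb"));G=pickle.load(open("wG.pkl","rb"))
pr=dict(tail=((202,28),(302,33)),bandT=((199.5,80),(300.5,82.5)),bandH=((196,125),(294,128.5)),junc=((195,172),(292,177)))
for k,(a,b) in pr.items():
    print(k,tri([ray(F,a,True),ray(G,b,True)]).round(4),plane(F,a,.082,True)[0].round(4),plane(G,b,.082,True)[0].round(4))
# strict masks
for n,s in(("F",F),("G",G)):
    h=cv2.cvtColor(s["img"],cv2.COLOR_BGR2HSV)
    for x,y in((200,40),(200,150),(190,110),(184,150)) if n=="F" else ((302,40),(292,150),(300,110)): print(n,(x,y),h[y,x])
    m=cv2.inRange(h,(18,170,190),(36,255,255))
    for c in cv2.findContours(m,0,1)[0]:
        if cv2.contourArea(c)>300:
            P=plane(s,c[:,0,:],.082,True)[:,:2]*1000;print(n,cv2.boundingRect(c),np.round(cv2.minAreaRect(P.astype(np.float32)),1) if 0 else cv2.minAreaRect(P.astype(np.float32)))
# stand foot (light) 
for n,s,x0 in(("F",F,(172,44,77,124)),("G",G,(248,44,80,128))):
    h=cv2.cvtColor(s["img"],cv2.COLOR_BGR2HSV);m=cv2.inRange(h,(0,0,200),(180,60,255));k=np.zeros_like(m);x,y,w,hh=x0;k[y-5:y+hh+5,x-5:x+w+5]=255
    c=max(cv2.findContours(m&k,0,1)[0],key=cv2.contourArea);P=plane(s,c[:,0,:],.008,True)[:,:2]*1000;print("foot",n,cv2.boundingRect(c),cv2.minAreaRect(P.astype(np.float32)))
E
```

```text
tail [ 0.4619 -0.4128  0.0744] [ 0.4638 -0.4113  0.082 ] [ 0.4637 -0.4138  0.082 ]
bandT [ 0.5148 -0.4116  0.0771] [ 0.5165 -0.4106  0.082 ] [ 0.5137 -0.4123  0.082 ]
bandH [ 0.5612 -0.4142  0.0732] [ 0.5612 -0.4125  0.082 ] [ 0.5595 -0.4154  0.082 ]
junc [ 0.6094 -0.413   0.0806] [ 0.6093 -0.4128  0.082 ] [ 0.6088 -0.4133  0.082 ]
F (200, 40) [ 30 255 255]
F (200, 150) [ 30 250 255]
F (190, 110) [ 30 102 157]
F (184, 150) [ 30 255 255]
F (180, 124, 32, 49) ((585.0050659179688, -412.5550537109375), (49.118507385253906, 32.268287658691406), 0.08867891877889633)
F (495, 53, 17, 32) ((448.6259765625, -51.59291458129883), (40.88654327392578, 32.748756408691406), 3.759880304336548)
F (183, 29, 36, 51) ((490.1318359375, -411.262451171875), (34.10486602783203, 50.881980895996094), 89.46758270263672)
G (302, 40) [ 30 220 255]
G (292, 150) [ 30 255 255]
G (300, 110) [29 80 99]
G (277, 129, 34, 50) ((585.1280517578125, -414.1080627441406), (49.13076400756836, 31.983678817749023), 0.1442614495754242)
G (283, 33, 36, 53) ((489.704833984375, -413.36041259765625), (31.697813034057617, 51.43259048461914), 89.34634399414062)
foot F (215, 45, 33, 120) ((541.3046875, -386.0197448730469), (148.97923278808594, 34.92313766479492), 0.04082000255584717)
foot G (250, 46, 34, 120) ((541.06884765625, -441.391357421875), (148.4615020751953, 32.838645935058594), 0.06640304625034332)
```

```bash
python3 -m creep '{"delta_pos":[[-0.0257,0.0121,-0.035],[-0.0257,0.0121,-0.035],[-0.0256,0.0121,-0.035],[0,0,0],[0,0,0]],"turn":[[0,0,-1.7],[0,0,-1.8],[0,0,0],[0,0,0],[0,0,0]],"fingers":[0.06,0.06,0.06,0.06,0.06]}'
```

```text
t: 34.92
eef_pos: [0.5411, -0.4146, 0.2888]
tool_rot: [[-1.0, 0.002, 0.002], [0.002, 1.0, -0.002], [-0.002, -0.002, -1.0]]
contact_force: [0.2, 0.5, 0.7]
opening: 0.06
grip_force: 0.0
```

```bash
python3 -m creep '{"delta_pos":[[-0.0005,0.001,-0.025],[0,0,-0.027],[0,0,0],[0,0,0],[0,0,0]],"turn":[[0,0,0],[0,0,0],[0,0,0],[0,0,0],[0,0,0]],"fingers":[0.06,0.06,0.06,0.06,0.04]}' 35
python3 -m creep '{"delta_pos":[[0,0,0],[0,0,0],[0,0,0],[0,0,0],[0,0,0]],"turn":[[0,0,0],[0,0,0],[0,0,0],[0,0,0],[0,0,0]],"fingers":[0.025,0.025,0.025,0.025,0.025]}'
python3 -m creep '{"delta_pos":[[0,0,0.02],[0,0,0.03],[0,0,0.03],[0,0,0],[0,0,0]],"turn":[[0,0,0],[0,0,0],[0,0,0],[0,0,0],[0,0,0]],"fingers":[0.025,0.025,0.025,0.025,0.025]}'
```

```text
t: 35.55
eef_pos: [0.54, -0.4138, 0.2369]
tool_rot: [[-1.0, 0.003, 0.002], [0.003, 1.0, -0.002], [-0.002, -0.002, -1.0]]
contact_force: [-0.1, 1.1, 0.1]
opening: 0.0517
grip_force: 0.0
t: 36.17
eef_pos: [0.5394, -0.4134, 0.2357]
tool_rot: [[-1.0, 0.003, 0.0], [0.003, 1.0, -0.0], [-0.0, -0.0, -1.0]]
contact_force: [-1.3, 1.3, 6.1]
opening: 0.0319
grip_force: 35.0
t: 36.8
eef_pos: [0.5389, -0.413, 0.3144]
tool_rot: [[-1.0, 0.003, -0.001], [0.003, 1.0, 0.001], [0.001, 0.001, -1.0]]
contact_force: [0.6, -0.4, -2.3]
opening: 0.0316
grip_force: 35.0
```

```bash
python3 -m creep '{"delta_pos":[[0,0.03,0],[-0.005,0.045,0],[-0.005,0.05,0],[-0.005,0.05,0],[-0.005,0.05,0]],"turn":[[0,0,0],[0,0,0],[0,0,0],[0,0,0],[0,0,0]],"fingers":[0.025,0.025,0.025,0.025,0.025]}'
python3 -m creep '{"delta_pos":[[-0.005,0.05,0],[-0.005,0.05,0],[-0.005,0.05,0],[-0.005,0.05,0],[-0.005,0.05,0]],"turn":[[0,0,0],[0,0,0],[0,0,0],[0,0,0],[0,0,0]],"fingers":[0.025,0.025,0.025,0.025,0.025]}'
python3 -m creep '{"delta_pos":[[-0.005,0.05,0],[-0.005,0.05,0],[-0.003,0.0275,0],[0,0,0],[0,0,0]],"turn":[[0,0,0],[0,0,0],[0,0,0],[0,0,0],[0,0,0]],"fingers":[0.025,0.025,0.025,0.025,0.025]}'
python3 - <<'E'
from h import *
t=snapshot("top");w=snapshot("wrist");sc=snapshot("scene")
cv2.imwrite("pics/chk.png",np.hstack([cv2.resize(t["img"][110:260,130:430],(800,400))]));cv2.imwrite("pics/chkw.png",w["img"])
cv2.imwrite("pics/chks.png",cv2.resize(sc["img"][100:300,120:400],(800,571)))
E
```

```text
t: 37.42
eef_pos: [0.5183, -0.1866, 0.3137]
tool_rot: [[-1.0, 0.003, -0.002], [0.003, 1.0, 0.001], [0.002, 0.001, -1.0]]
contact_force: [0.4, 0.4, -2.0]
opening: 0.032
grip_force: 35.0
t: 38.05
eef_pos: [0.4933, 0.0632, 0.3139]
tool_rot: [[-1.0, 0.003, -0.002], [0.003, 1.0, -0.0], [0.002, -0.0, -1.0]]
contact_force: [-0.1, 0.4, -2.1]
opening: 0.0317
grip_force: 35.0
t: 38.67
eef_pos: [0.4808, 0.1886, 0.3143]
tool_rot: [[-1.0, 0.003, -0.002], [0.003, 1.0, -0.001], [0.002, -0.001, -1.0]]
contact_force: [-0.4, 0.3, -2.7]
opening: 0.0319
grip_force: 35.0
```

View pics/chks.png

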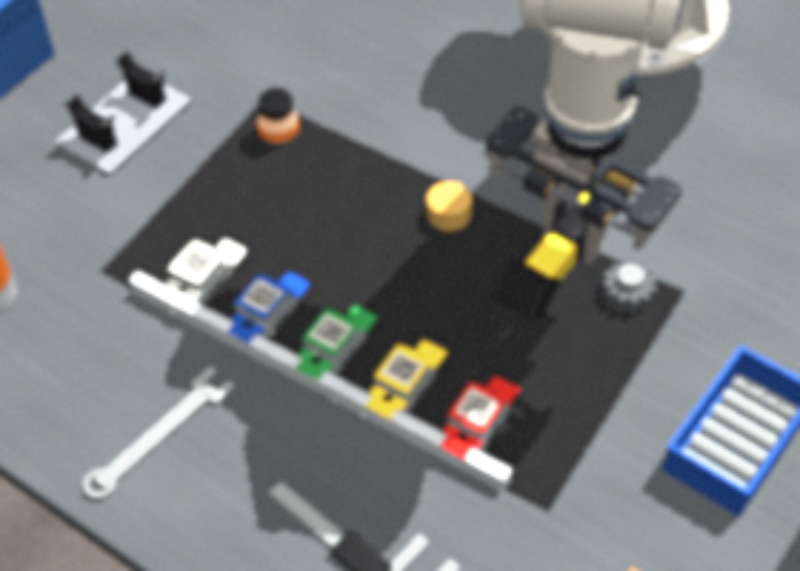

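View pics/chkw.png

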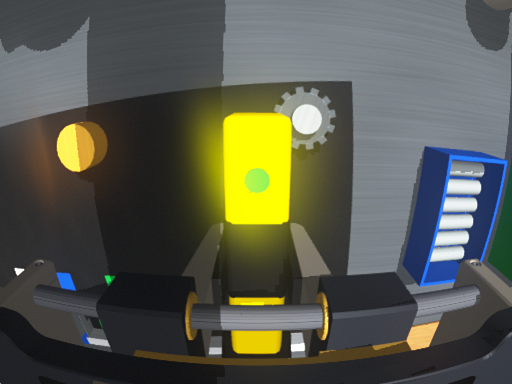

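The row is still in order in the scene view, and the wand lies level along the tool's axis. In the wrist picture its tail edge is at row 115 and its band edge at row 222, both at column 257. I'll check its pitch in the grip from these.

```bash
python3 - <<'E'
from h import *
w=snapshot("wrist");st=get_state();p=np.array(st["eef_pos"])
F=None
for n,uv,wx in(("tail",(257,115),-.075),("band",(257,222),-.023)):
    c,d=ray(w,uv,True); d=d[0]
    xe=p[0]+.001+wx; k=(xe-c[0])/d[0]; q=c+k*d
    print(n,"at expected x -> rel TCP",(q-p).round(4),"  at expected z:",(c+d*((p[2]-.1857+.032-c[2])/d[2])-p).round(4))
E
```

```text
tail at expected x -> rel TCP [-0.074   0.0009 -0.201 ]   at expected z: [-0.0763  0.0008 -0.1537]
band at expected x -> rel TCP [-0.022   0.0006 -0.16  ]   at expected z: [-0.0247  0.0006 -0.1537]
```

```bash
python3 -m creep '{"delta_pos":[[0.0005,0.001,-0.008],[0,0,-0.008],[0,0,0],[0,0,0],[0,0,0]],"turn":[[0,0,0],[0,0,0],[0,0,0],[0,0,0],[0,0,0]],"fingers":[0.025,0.025,0.025,0.025,0.025]}'
python3 -c "
from h import *
a=snapshot('scene');cv2.imwrite('pics/beam.png',cv2.resize(a['img'][160:290,240:400],None,fx=4,fy=4,interpolation=2))"
for i in 1 2 3; do :; done
python3 -m creep '{"delta_pos":[[0,0,0],[0,0,0],[0,0,0],[0,0,0],[0,0,0]],"turn":[[0,0,0],[0,0,0],[0,0,0],[0,0,0],[0,0,0]],"fingers":[0.025,0.025,0.025,0.025,0.025]}' >/dev/null
python3 -m creep '{"delta_pos":[[0,0,0],[0,0,0],[0,0,0],[0,0,0],[0,0,0]],"turn":[[0,0,0],[0,0,0],[0,0,0],[0,0,0],[0,0,0]],"fingers":[0.025,0.025,0.025,0.025,0.025]}' >/dev/null
python3 -m creep '{"delta_pos":[[0,0,0],[0,0,0],[0,0,0],[0,0,0],[0,0,0]],"turn":[[0,0,0],[0,0,0],[0,0,0],[0,0,0],[0,0,0]],"fingers":[0.025,0.025,0.025,0.025,0.025]}'
```

```text
t: 39.5
eef_pos: [0.4818, 0.1903, 0.2994]
tool_rot: [[-1.0, 0.003, 0.0], [0.003, 1.0, 0.0], [-0.0, 0.0, -1.0]]
contact_force: [0.3, 0.3, -2.0]
opening: 0.0314
grip_force: 35.0
t: 41.42
eef_pos: [0.4817, 0.1902, 0.2992]
tool_rot: [[-1.0, 0.003, -0.0], [0.003, 1.0, -0.0], [0.0, -0.0, -1.0]]
contact_force: [-0.4, -0.4, -2.0]
opening: 0.0317
grip_force: 35.0
```

View pics/beam.png

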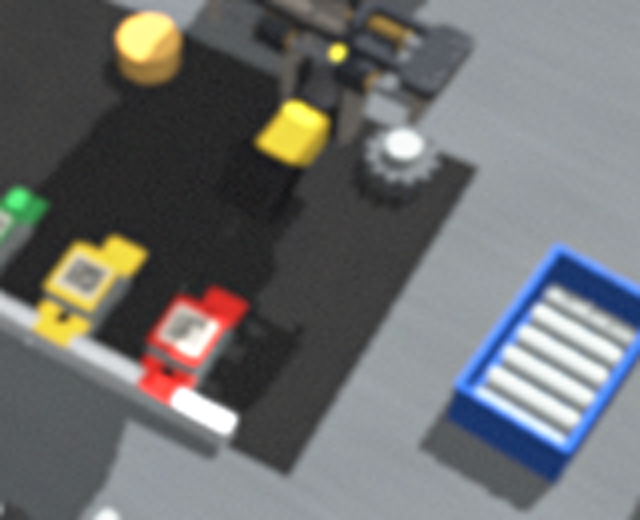

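Red (185,330) and yellow (82,278) stand in place with the wand head short of red. Next, yellow and green.

```bash
python3 -m creep '{"delta_pos":[[0.0015,-0.025,0],[0.002,-0.035,0],[0.002,-0.03,0],[0,0,0],[0,0,0]],"turn":[[0,0,0],[0,0,0],[0,0,0],[0,0,0],[0,0,0]],"fingers":[0.025,0.025,0.025,0.025,0.025]}'
python3 -m creep '{"delta_pos":[[0,0,0],[0,0,0],[0,0,0],[0,0,0],[0,0,0]],"turn":[[0,0,0],[0,0,0],[0,0,0],[0,0,0],[0,0,0]],"fingers":[0.025,0.025,0.025,0.025,0.025]}' |head -2
python3 -m creep '{"delta_pos":[[0,0,0],[0,0,0],[0,0,0],[0,0,0],[0,0,0]],"turn":[[0,0,0],[0,0,0],[0,0,0],[0,0,0],[0,0,0]],"fingers":[0.025,0.025,0.025,0.025,0.025]}' >/dev/null
python3 -m creep '{"delta_pos":[[0,0,0],[0,0,0],[0,0,0],[0,0,0],[0,0,0]],"turn":[[0,0,0],[0,0,0],[0,0,0],[0,0,0],[0,0,0]],"fingers":[0.025,0.025,0.025,0.025,0.025]}' >/dev/null
cat > chk.py <<'E'
from meas import *
for n in("scene","top"):
    s=snapshot(n);r=[]
    for c in HUE:
        h=[0]
        bs=[b for b in blobs(s,c,.035,15,False) if 630<b[1][0]<720 and -220<b[1][1]<230]
        for b in bs: r.append((c,b[1].astype(int).tolist(),b[2].astype(int).tolist(),b[3]))
    print(n,*r,sep="\n ")
E
python3 chk.py
```

```text
t: 42.05
eef_pos: [0.4873, 0.1005, 0.2992]
tool_rot: [[-1.0, 0.004, 0.0], [0.004, 1.0, 0.0], [-0.0, 0.0, -1.0]]
contact_force: [-0.2, -0.0, -3.0]
opening: 0.0318
grip_force: 35.0
t: 42.68
eef_pos: [0.4872, 0.1003, 0.2992]
scene
 ('red', [695, 193], [29, 42], 4.8)
 ('red', [640, 187], [74, 56], 3.7)
 ('yellow', [701, 103], [28, 43], 4.8)
 ('yellow', [644, 98], [53, 76], 85.7)
 ('green', [706, 13], [22, 38], 1.5)
 ('blue', [711, -74], [24, 39], 1.5)
 ('blue', [634, -77], [29, 59], 2.0)
top
 ('red', [645, 190], [115, 46], 5.4)
 ('yellow', [660, 100], [95, 44], 4.8)
 ('green', [638, 8], [17, 34], 1.7)
 ('green', [697, 11], [26, 37], 1.8)
 ('blue', [631, -81], [60, 42], 1.7)
 ('blue', [703, -78], [26, 40], 1.8)
```

```bash
python3 -m creep '{"delta_pos":[[0.0015,-0.025,0],[0.002,-0.035,0],[0.002,-0.031,0],[0,0,0],[0,0,0]],"turn":[[0,0,0],[0,0,0],[0,0,0],[0,0,0],[0,0,0]],"fingers":[0.025,0.025,0.025,0.025,0.025]}'
python3 -m creep '{"delta_pos":[[0,0,0],[0,0,0],[0,0,0],[0,0,0],[0,0,0]],"turn":[[0,0,0],[0,0,0],[0,0,0],[0,0,0],[0,0,0]],"fingers":[0.025,0.025,0.025,0.025,0.025]}' |head -2
python3 -m creep '{"delta_pos":[[0,0,0],[0,0,0],[0,0,0],[0,0,0],[0,0,0]],"turn":[[0,0,0],[0,0,0],[0,0,0],[0,0,0],[0,0,0]],"fingers":[0.025,0.025,0.025,0.025,0.025]}' >/dev/null
python3 -m creep '{"delta_pos":[[0,0,0],[0,0,0],[0,0,0],[0,0,0],[0,0,0]],"turn":[[0,0,0],[0,0,0],[0,0,0],[0,0,0],[0,0,0]],"fingers":[0.025,0.025,0.025,0.025,0.025]}' >/dev/null
python3 chk.py
```

```text
t: 44.65
eef_pos: [0.4927, 0.0095, 0.2992]
tool_rot: [[-1.0, 0.004, -0.0], [0.004, 1.0, 0.0], [0.0, 0.0, -1.0]]
contact_force: [0.1, -0.2, -2.1]
opening: 0.0314
grip_force: 35.0
t: 45.28
eef_pos: [0.4927, 0.0093, 0.2992]
scene
 ('red', [695, 193], [29, 42], 4.8)
 ('red', [639, 188], [73, 54], 1.9)
 ('yellow', [701, 103], [29, 43], 4.8)
 ('yellow', [644, 98], [53, 76], 85.7)
 ('green', [706, 13], [22, 38], 1.5)
 ('blue', [711, -74], [24, 39], 1.5)
 ('blue', [635, -77], [29, 60], 4.1)
top
 ('red', [642, 190], [120, 47], 2.5)
 ('yellow', [652, 101], [113, 47], 4.8)
 ('green', [699, 11], [23, 37], 1.8)
 ('blue', [631, -84], [46, 41], 6.4)
 ('blue', [703, -78], [26, 40], 1.8)
```

```bash
python3 -m creep '{"delta_pos":[[0.0015,-0.025,0],[0.002,-0.035,0],[0.002,-0.03,0],[0,0,0],[0,0,0]],"turn":[[0,0,0],[0,0,0],[0,0,0],[0,0,0],[0,0,0]],"fingers":[0.025,0.025,0.025,0.025,0.025]}'
python3 -m creep '{"delta_pos":[[0,0,0],[0,0,0],[0,0,0],[0,0,0],[0,0,0]],"turn":[[0,0,0],[0,0,0],[0,0,0],[0,0,0],[0,0,0]],"fingers":[0.025,0.025,0.025,0.025,0.025]}' |head -2
python3 -m creep '{"delta_pos":[[0,0,0],[0,0,0],[0,0,0],[0,0,0],[0,0,0]],"turn":[[0,0,0],[0,0,0],[0,0,0],[0,0,0],[0,0,0]],"fingers":[0.025,0.025,0.025,0.025,0.025]}' >/dev/null
python3 -m creep '{"delta_pos":[[0,0,0],[0,0,0],[0,0,0],[0,0,0],[0,0,0]],"turn":[[0,0,0],[0,0,0],[0,0,0],[0,0,0],[0,0,0]],"fingers":[0.025,0.025,0.025,0.025,0.025]}' >/dev/null
python3 chk.py; python3 -c "
from h import *
a=snapshot('scene');cv2.imwrite('pics/w5.png',cv2.resize(a['img'][160:290,140:340],None,fx=4,fy=4,interpolation=2))"
```

```text
t: 47.25
eef_pos: [0.4981, -0.0805, 0.2991]
tool_rot: [[-1.0, 0.004, -0.0], [0.004, 1.0, 0.0], [0.0, 0.0, -1.0]]
contact_force: [-0.3, 0.3, -2.3]
opening: 0.0318
grip_force: 35.0
t: 47.88
eef_pos: [0.4983, -0.0807, 0.2992]
scene
 ('red', [695, 193], [29, 42], 4.8)
 ('red', [639, 188], [73, 54], 1.9)
 ('yellow', [701, 105], [29, 40], 4.8)
 ('yellow', [645, 98], [73, 58], 2.0)
 ('green', [706, 13], [22, 38], 1.5)
 ('blue', [711, -76], [24, 42], 1.5)
 ('blue', [635, -79], [29, 61], 6.0)
top
 ('red', [642, 190], [120, 47], 2.5)
 ('yellow', [647, 100], [120, 48], 2.1)
 ('green', [699, 11], [23, 37], 1.8)
 ('blue', [703, -78], [26, 40], 1.8)
```

View pics/w5.png

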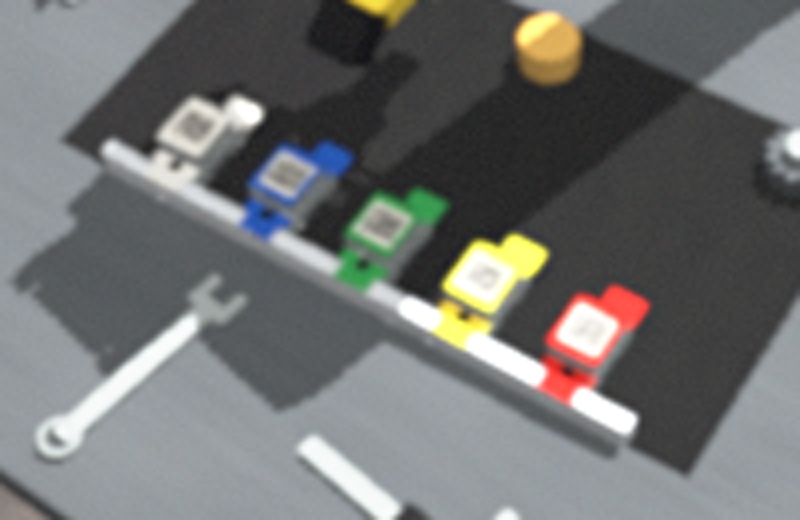

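The row is intact: white (195,128), blue (288,172), green (383,222), yellow (483,275), red (588,330), evenly spaced. Now white.

```bash
python3 -m creep '{"delta_pos":[[0.0015,-0.025,0],[0.002,-0.035,0],[0.0015,-0.0295,0],[0,0,0],[0,0,0]],"turn":[[0,0,0],[0,0,0],[0,0,0],[0,0,0],[0,0,0]],"fingers":[0.025,0.025,0.025,0.025,0.025]}'
python3 -m creep '{"delta_pos":[[0,0,0],[0,0,0],[0,0,0],[0,0,0],[0,0,0]],"turn":[[0,0,0],[0,0,0],[0,0,0],[0,0,0],[0,0,0]],"fingers":[0.025,0.025,0.025,0.025,0.025]}' |head -2
python3 -m creep '{"delta_pos":[[0,0,0],[0,0,0],[0,0,0],[0,0,0],[0,0,0]],"turn":[[0,0,0],[0,0,0],[0,0,0],[0,0,0],[0,0,0]],"fingers":[0.025,0.025,0.025,0.025,0.025]}' >/dev/null
python3 -m creep '{"delta_pos":[[0,0,0],[0,0,0],[0,0,0],[0,0,0],[0,0,0]],"turn":[[0,0,0],[0,0,0],[0,0,0],[0,0,0],[0,0,0]],"fingers":[0.025,0.025,0.025,0.025,0.025]}' >/dev/null
python3 -m creep '{"delta_pos":[[0,0,0.01],[0,-0.04,0.02],[0,-0.05,0],[0,-0.05,0],[0,-0.05,0]],"turn":[[0,0,0],[0,0,0],[0,0,0],[0,0,0],[0,0,0]],"fingers":[0.025,0.025,0.025,0.025,0.025]}'
python3 -m creep '{"delta_pos":[[0.018,-0.05,0],[0.018,-0.003,0],[0,0,0],[0,0,0],[0,0,0]],"turn":[[0,0,0],[0,0,0],[0,0,0],[0,0,0],[0,0,0]],"fingers":[0.025,0.025,0.025,0.025,0.025]}'
```

```text
t: 49.9
eef_pos: [0.503, -0.1699, 0.299]
tool_rot: [[-1.0, 0.004, -0.001], [0.004, 1.0, 0.0], [0.001, 0.0, -1.0]]
contact_force: [-0.3, -0.4, -1.5]
opening: 0.0317
grip_force: 35.0
t: 50.52
eef_pos: [0.5033, -0.1702, 0.2992]
t: 52.4
eef_pos: [0.5032, -0.3619, 0.3301]
tool_rot: [[-1.0, 0.003, 0.001], [0.003, 1.0, -0.001], [-0.001, -0.0, -1.0]]
contact_force: [0.7, -0.6, -2.3]
opening: 0.0315
grip_force: 35.0
t: 53.02
eef_pos: [0.5388, -0.4126, 0.3294]
tool_rot: [[-1.0, 0.002, -0.0], [0.002, 1.0, 0.0], [0.0, 0.0, -1.0]]
contact_force: [0.2, -0.2, -1.4]
opening: 0.032
grip_force: 35.0
```

```bash
python3 -m creep '{"delta_pos":[[0.0005,-0.0006,-0.03],[0,0,-0.03],[0,0,-0.02],[0,0,-0.011],[0,0,0]],"turn":[[0,0,0],[0,0,0],[0,0,0],[0,0,0],[0,0,0]],"fingers":[0.025,0.025,0.025,0.025,0.025]}'
python3 -m creep '{"delta_pos":[[0,0,-0.0015],[0,0,0],[0,0,0],[0,0,0],[0,0,0]],"turn":[[0,0,0],[0,0,0],[0,0,0],[0,0,0],[0,0,0]],"fingers":[0.025,0.025,0.025,0.025,0.025]}'
```

```text
t: 53.65
eef_pos: [0.5397, -0.4138, 0.2378]
tool_rot: [[-1.0, 0.003, -0.001], [0.003, 1.0, 0.001], [0.001, 0.0, -1.0]]
contact_force: [-0.2, -0.0, -2.9]
opening: 0.0319
grip_force: 35.0
t: 54.28
eef_pos: [0.5397, -0.4139, 0.2368]
tool_rot: [[-1.0, 0.003, 0.0], [0.003, 1.0, -0.0], [-0.0, -0.0, -1.0]]
contact_force: [-0.9, -0.4, -3.2]
opening: 0.0316
grip_force: 35.0
```

Within 1 mm of the seat: I'll lower the last bit, release, rise and verify.

```bash
python3 -m creep '{"delta_pos":[[0,0,-0.001],[0,0,0],[0,0,0],[0,0,0],[0,0,0]],"turn":[[0,0,0],[0,0,0],[0,0,0],[0,0,0],[0,0,0]],"fingers":[0.03,0.036,0.045,0.06,0.06]}'
python3 -m creep '{"delta_pos":[[0,0,0],[0,0,0.02],[0,0,0.04],[0,0,0.05],[0,0,0.045]],"turn":[[0,0,0],[0,0,0],[0,0,0],[0,0,0],[0,0,0]],"fingers":[0.06,0.06,0.06,0.06,0.06]}'
python3 -m creep '{"delta_pos":[[0.026,-0.012,0],[0.026,-0.012,0],[0.026,-0.012,0],[0,0,0],[0,0,0]],"turn":[[0,0,1.7],[0,0,1.7],[0,0,0],[0,0,0],[0,0,0]],"fingers":[0.06,0.06,0.06,0.06,0.06]}'
python3 snap.py wH
python3 - <<'E'
from meas import *
s=pickle.load(open("wH.pkl","rb"))
h=cv2.cvtColor(s["img"],cv2.COLOR_BGR2HSV)
for c in cv2.findContours(cv2.inRange(h,(18,170,190),(36,255,255)),0,1)[0]:
    if cv2.contourArea(c)>300: print(cv2.minAreaRect((plane(s,c[:,0,:],.082,True)[:,:2]*1000).astype(np.float32)))
sc=snapshot("scene");t=snapshot("top")
cv2.imwrite("pics/end.png",np.hstack([cv2.resize(sc["img"][100:300,120:400],(480,343)),cv2.resize(s["img"][:300,100:380],(320,343))]))
E
python3 chk.py
```

```text
t: 54.9
eef_pos: [0.5398, -0.4139, 0.2358]
tool_rot: [[-1.0, 0.003, 0.0], [0.003, 1.0, -0.0], [-0.0, -0.0, -1.0]]
contact_force: [0.2, 0.5, 0.7]
opening: 0.0596
grip_force: 0.0
t: 55.52
eef_pos: [0.5397, -0.4138, 0.3941]
tool_rot: [[-1.0, 0.003, 0.002], [0.003, 1.0, -0.001], [-0.002, -0.001, -1.0]]
contact_force: [1.1, -0.5, 0.1]
opening: 0.0597
grip_force: 0.0
t: 56.15
eef_pos: [0.6172, -0.4496, 0.3912]
tool_rot: [[-0.998, -0.056, -0.0], [-0.056, 0.998, 0.0], [0.0, 0.0, -1.0]]
contact_force: [0.9, 0.8, 0.9]
opening: 0.06
grip_force: 0.0
[ 0.534 -0.454  0.372] [ 0.61703225 -0.44954868  0.39122699]
((585.4349975585938, -414.1011962890625), (49.20676040649414, 31.979366302490234), 0.034935690462589264)
((490.0346984863281, -413.6455993652344), (31.708951950073242, 51.48039245605469), 89.52197265625)
scene
 ('red', [695, 193], [29, 42], 4.8)
 ('red', [639, 188], [73, 54], 1.9)
 ('yellow', [701, 104], [28, 40], 4.8)
 ('yellow', [644, 97], [53, 77], 84.8)
 ('green', [707, 15], [24, 38], 1.5)
 ('green', [636, 10], [30, 59], 34.9)
 ('blue', [711, -74], [24, 39], 0.2)
 ('blue', [635, -79], [29, 62], 6.0)
top
 ('red', [642, 190], [120, 47], 2.5)
 ('yellow', [647, 100], [121, 47], 5.0)
 ('green', [640, -4], [20, 14], 1.4)
 ('green', [697, 9], [26, 39], 1.8)
 ('blue', [645, -82], [20, 40], 1.7)
 ('blue', [704, -79], [40, 25], 87.6)
```

View pics/end.png

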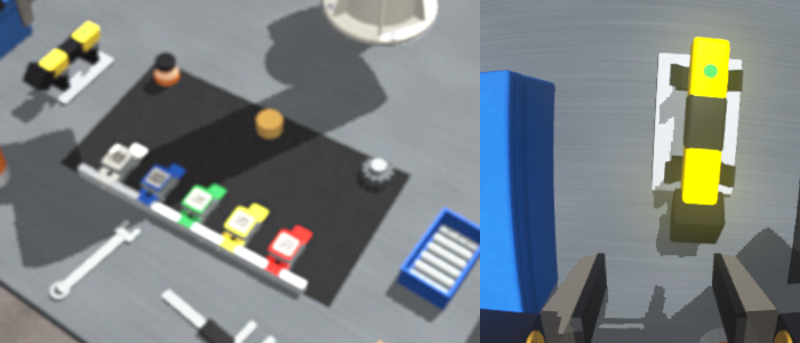

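The wand is back within 1 mm of its old place and the row looks intact. I'll check the labels precisely once more before handing in.

```bash
python3 -m creep '{"delta_pos":[[0.017,0.055,-0.008],[0.017,0.055,-0.008],[0.017,0.055,-0.008],[0.017,0.055,-0.008],[0.016,0.055,-0.008]],"turn":[[0,0,0],[0,0,0],[0,0,0],[0,0,0],[0,0,0]],"fingers":[0.06,0.06,0.06,0.06,0.06]}'|head -2
python3 -m creep '{"delta_pos":[[0,0.055,0],[0,0.055,0],[0,0.05,0],[0,0,0],[0,0,0]],"turn":[[0,0,0],[0,0,0],[0,0,0],[0,0,0],[0,0,0]],"fingers":[0.06,0.06,0.06,0.06,0.06]}'|head -2
python3 snap.py wI
python3 - <<'E'
from meas import *
s=pickle.load(open("wI.pkl","rb"))
for b in blobs(s,"white",.044):
    if 25<b[2][0]<80 and 25<b[2][1]<80: print(*b[:4])
E
```

```text
t: 57.02
eef_pos: [0.7018, -0.1731, 0.3508]
t: 57.65
eef_pos: [0.7016, -0.0152, 0.3509]
[ 0.619 -0.02   0.332] [ 0.70164558 -0.01589898  0.3507923 ]
(428, 141, 25, 30) [656.6 189.7] [32.6 33.2] 3.4
(196, 140, 73, 69) [704.5 -45.4] [74.9 57.7] 54.0
(356, 138, 30, 31) [662.  100.6] [31.9 32.3] 4.3
(268, 136, 33, 32) [667.5  10. ] [31.1 31.3] 3.6
(176, 136, 34, 33) [672.6 -80.4] [32.5 33.2] 2.7
```

```bash
python3 -c "
from cell import hand_in
print(hand_in())"
```

```text
the job is handed in; nothing more can be done
None
```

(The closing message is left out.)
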